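# Load a pack into a dispenser lane with the push stick

### The job

Load the small oblong pack into the dispenser lane: set it on the loading apron in line with the lane's mouth, then use the wooden push stick to feed it down the covered lane until it presses back the sprung stop plate and the side catch snaps in behind it, so that it stays put when you ease off; it is a light carton, so push with steady, gentle force and do not ram it. Finish by drawing the stick out and laying it flat on the bench, clear of the lane, and leave the other goods where they are.

Things in the scene. Friction and masses are not known exactly. Their poses are not given: they have to be found in the camera images.
- pack_mid (a point): Centre (half-way up) of the pack: a plain rigid white carton 60 mm long (its x axis), 32 mm wide (y) and 32 mm high (z), about 60 g, lying on the bench. Either end may lead. A round tin of much the same height stands near it.
- stick_grip (a point): Grip point of the push stick: on its centre line, 12 mm above its underside. A straight wooden bar lying on the bench, 320 mm long, 14 mm wide (y), 24 mm high (z), 90 g; x points to its tip, 190 mm ahead; the heel is 130 mm behind, its last 70 mm with a hump 9 mm higher. Centre of mass about 20 mm ahead of this point. Gripped here across the 14 mm, the fingers stay outside the lane.
- stick_tip (a point): Middle of the flat, rubber-faced pushing end of the stick, 14 mm wide and 24 mm high; same axes as stick_grip.
- lane_mouth (a point): Middle of the floor line where the covered lane begins. The lane is an aluminium channel fixed to the bench; x points along it in the feeding direction, z up. Its floor is 6 mm above the bench; inside it is 35 mm wide and 36 mm high; a clear cover (top 45 mm above the bench) closes it from here to its end, 247 mm on, so fingers cannot get in.
- lane_apron (a point): Where the pack is set down: a point on the apron's floor (6 mm above the bench), 62 mm before the mouth on the lane's centre line; axes as lane_mouth. The apron is a flat plate 100 mm long and 100 mm wide ending at the mouth. Two upright cheeks (top 43 mm above the bench) flare from 35 mm apart at the mouth to 56 mm apart 31 mm before it.
- lane_tail (a point): Point on the lane's floor centre line 220 mm beyond the mouth; axes as lane_mouth. The stop plate and catch in the lane sit together on a stop head clamped at a different place each time, which is not measured: a caught pack's rear end is 75 to 115 mm beyond the mouth, its centre 105 to 145 mm. It must be found by feel.
- stop_plate (a joint): How far the sprung plate facing the incoming pack is pressed back, in m: 0 untouched, 0.012 hard on its end. It takes 3 N at first touch, rising by 0.9 N per mm to 14 N; beyond that it is rigid. The catch snaps in when the plate is pressed just over 4 mm (7 N plus drag); eased off, the pack rests on the catch with the plate at about 4 mm. A pack not caught is pushed back to 0.
- lane: The whole dispenser lane; origin on the bench beneath lane_mouth, same axes. The catch is a spring leaf hinged in its +y wall that reaches 7 mm into the lane, 16 to 28 mm above the bench: the pack pushes it aside against 1 to 4 N of drag, and it snaps back behind the pack's rear end.
- push_stick: The push stick as a whole; origin on its underside beneath stick_grip, same axes.
- pack: The pack as a whole; origin in the middle of its underside, same axes as pack_mid.
- tin: Bystander: round metal tin 44 mm across and 34 mm high; origin at the middle of its underside.
- flat_carton: Bystander: flat cardboard carton 100 x 65 x 22 mm; origin at the middle of its underside.
- tall_carton: Bystander: upright white carton 45 x 45 x 110 mm; origin at the middle of its underside.
- scanner: Bystander: hand scanner about 190 mm long, 40 mm high; origin on its underside.
- label_roll: Bystander: roll of labels 90 mm across, 55 mm high; origin at the middle of its underside.
- safety_cutter: Bystander: box cutter about 130 mm long, 16 mm high; origin at the middle of its underside.
Mind the look-alikes: they are no part of the job. Leave any blue or orange look-alike of the pack alone.

How it is judged:
On the way, in this order (a step that is already met when the one before it is completed fails the run):
1. the pack lies released on the apron, in line with the lane's mouth (x of pack_mid in the frame of lane_mouth between -0.1 and -0.01 m and y of pack_mid in the frame of lane_mouth between -0.02 and 0.02 m and z of pack_mid in the frame of lane_mouth below 0.02 m and angle between the x axis of pack and the x axis of lane, either way round below 0.35 rad and contact force between pack and the fingers below 0.1 N), for 0.2 s.
2. the push stick feeds the pack along the covered lane (x of pack_mid in the frame of lane_mouth above 0.03 m and contact force between pack and push_stick above 0.2 N), for 0.1 s.
At the end, for the whole second after the job is handed in: The pack sits lengthwise in the covered lane, held between catch and stop plate with the plate pressed back 2.5 to 6.5 mm, nothing pushing it; the stick lies flat on the bench (centre line at most 15.5 mm up), touching neither pack nor lane; both at rest (value of joint stop_plate between 0.0025 and 0.0065 m and x of pack_mid in the frame of lane_mouth between 0.095 and 0.155 m and angle between the x axis of pack and the x axis of lane, either way round below 0.15 rad and contact force between pack and push_stick below 0.05 N and height (world z) of each of stick_grip, stick_tip below 0.0155 m and contact force between push_stick and lane below 0.05 N and linear speed of each of pack, push_stick below 0.02 m/s).
It fails at once if the stick presses on the pack with more than 25 N (contact force between pack and push_stick above 25 N).
It fails at once if another article on the bench is shifted by more than 30 mm (distance of any of tin, flat_carton, tall_carton, scanner, label_roll, safety_cutter from where it was at the start of the episode above 0.03 m).
It also fails if it takes over 72 s, if anything falls off the work surface, if the arm or the gripper's body presses on something with over 40 N, if the wrist force passes 120 N, or if a joint passes its speed limit or range.

### The arm

A 7-joint arm with a two-finger parallel gripper is mounted at the origin on the work surface. World frame = base frame: x ahead of the robot, y to its left, z up, the work surface at z = 0. Lengths are in m, angles in rad, forces in N, time in s.
With the tool pointing down it reaches from about 0.4 to 0.875 m from the base axis. Payload 19.3 kg.
Tool frame: the origin (TCP) lies at the very end of the fingers, on their centre line; the grasp point (between the pads) lies 19 mm behind it; z points along the fingers, y is the line along which they close (so a half turn about z gives the same grasp; the last joint's range is limited). The gripper opens to 85 mm and grips with 20 to 120 N. Pads are 22 mm wide; open, the fingers measure 114 mm over their backs; the gripper's body (76 mm by 85 mm) begins 54 mm behind the grasp point. The pads swing forward as they close: fully open they stand 13 mm farther back than shut.
Start: joints at [1.211, 0.521, -0.036, 1.599, 0.021, 1.021, -0.113], TCP at [0.179, -0.599, 0.208] pointing down, gripper open.
Joint ranges: [-2.91, 2.91], [-0.3, 2.13], [-1.5, 1.42], [0.17, 2.43], [-1.26, 4.41], [0.16, 1.93], [-2.52, 2.52]. Speed limits (rad/s): [1.89, 1.89, 2.39, 2.39, 3.01, 3.01, 3.01].

### API

Orientations are given as [roll, pitch, yaw] about the fixed x, y, z axes, in that order (R = Rz(yaw) Ry(pitch) Rx(roll)).
In Python, from workcell import bot gives the robot as it stands.
- The arm moves only by the tool jog_arm, never from a script. Its argument "motion" is a list of rows, each a list of 5 numbers: the shift along the tool's x, y, z scaled (see below), then the turn about the tool's z scaled (see below), then the opening, from 0 (shut) to 1 (fully open). A call has 1 to 12 rows; each row shifts and turns the commanded pose from where the row before left it, along the tool's axes as they then stand; what a row does not reach is not made up. The controller multiplies each number of a shift by 30 mm and each number of a turn by 0.08 rad. A row lasts 1/10 s, in which the tool goes at most 50 mm and 8.59 degrees, less where a joint would pass 70% of its speed; a pose out of reach is approached as far as the arm can. A call with a number of a shift or a turn outside -1 to 1 is refused whole. A call with a gripper value outside its range is refused whole. The fingers move at their own pace and stop on an object; "newtons" is the grip in N (left out, the last holds). Time passes only in rows, so rows that do not move let the fingers close. It gives the time, the measured TCP pose, the force, the opening and the grip force at its end, in the units of the state.
- bot.observe(): the state, without advancing time (a new reading comes with each control period).
- bot.grab_frame(name): name is "side" or "top"; returns a dict with "pixels" (384x512x3 uint8, red, green, blue), "fovy" (degrees; the focal length in pixels is half the picture's height over the tangent of half this angle, whatever the lens; pixels are square), "cx", "cy" (the principal point, pixels), "k1" (the pictures are not rectified: a ray, as slopes to the right and down, at radius r is drawn at 1 + k1 r^2 times it, then the intrinsics apply), "rvec" (rotation vector, rad) and "tvec" (3), from world to camera coordinates, as OpenCV has them. Camera axes: x right, y down, z forward; pixel columns grow to the right and rows downward; lengths in m; the calibration is good to about 2 mm. A picture is of the moment at which its call begins. There is no depth.
- bot.job_done(): hands the job in; it is judged then, once.
The state is a dict: "clock": time; "qpos": joint angles; "qd": joint speeds; "joint_efforts": joint torques, N m; "position": TCP position; "tool_rot": TCP orientation; "force": force on the tool from outside, world axes, zero at the start; "moment": the same for the moment, N m; "grip_width": finger opening in m; "finger_force": force on a finger pad.
Only numpy, scipy, OpenCV 4.12 (cv2) and the standard library are available. Lean on these libraries where they do the work, as an engineer would, in place of code of your own. Each camera call takes 0.05 s, during which the arm holds its last target. There are 200 camera calls.

## Working session

There is one attempt and no reset: what is moved stays moved. The work goes in short steps, Python scripts to look and compute and a tool call to move; the robot and the scene stay as the last step left them, time stands still between calls to the robot, and variables do not carry over. Pictures are saved under pics/ and viewed, at most 10 in all, crops included, and the job is handed in when it is done.

Besides the shell and the picture viewer there is one more tool, called after "Request:" as name(argument=value, ...), one argument or row to a line, values as JSON. jog_arm: Moves the arm, as the interface text tells. Shifts and turns lie within -1 to 1; 1 stands for 30 mm of shift or 0.08 rad of turn. Its arguments: {"type":"object","properties":{"motion":{"type":"array","items":{"type":"array","items":{"type":"number"}}},"newtons":{"type":"number"}},"required":["motion"]}

```bash
mkdir -p pics
cat > h.py <<'E'
import numpy as np, cv2
from workcell import bot
def grab(n):
    f=bot.grab_frame(n); f['R']=cv2.Rodrigues(np.array(f['rvec'],float))[0]; f['t']=np.array(f['tvec'],float)
    f['f']=f['pixels'].shape[0]/2/np.tan(np.radians(f['fovy'])/2); return f
def save(f,name,crop=None,s=1):
    p=f['pixels'][:,:,::-1]
    if crop: x0,y0,x1,y1=crop; p=p[y0:y1,x0:x1]
    cv2.imwrite('pics/'+name,cv2.resize(p,None,fx=s,fy=s,interpolation=cv2.INTER_CUBIC))
def ray(f,u,v):
    K=np.array([[f['f'],0,f['cx']],[0,f['f'],f['cy']],[0,0,1.]])
    d=np.array([(u-f['cx'])/f['f'],(v-f['cy'])/f['f']]); x=d.copy()
    for _ in range(30): x=d/(1+f['k1']*(x@x))
    return -f['R'].T@f['t'], f['R'].T@np.array([x[0],x[1],1])
def onz(f,u,v,z):
    c,d=ray(f,u,v); return c+d*(z-c[2])/d[2]
def proj(f,P):
    q=f['R']@np.array(P,float)+f['t']; x=q[:2]/q[2]; x=x*(1+f['k1']*(x@x)); return x*f['f']+[f['cx'],f['cy']]
E
python3 - <<'E'
from h import *
for n in('side','top'):
    f=grab(n); save(f,n+'0.png',s=1.5); print(n,f['fovy'],f['k1'],-f['R'].T@f['t'])
    np.save(n+'0.npy',f,allow_pickle=True)
print(bot.observe())
E
```

```text
side 47.78352847056347 -0.0446353131111011 [ 0.29277964 -0.90747243  1.07222176]
top 42.9335905461247 -0.030556748309464837 [ 0.20266413 -0.02111641  1.55852546]
{'clock': 0.1, 'qpos': array([ 1.21079925,  0.52198104, -0.0363279 ,  1.59993778,  0.0211751 ,
        1.02107914, -0.11284936]), 'qd': array([-0.00101221, -0.00206413, -0.00089275, -0.00285465, -0.00015077,
        0.00173103, -0.00060585]), 'joint_efforts': array([ 2.87060517e-03, -9.28488350e+01,  1.98344730e+00, -3.70537019e+01,
        1.80911121e-02,  5.28284290e-03,  4.91892308e-05]), 'position': array([ 0.17848206, -0.59864192,  0.20707142]), 'tool_rot': array([-3.14057230e+00,  4.89412441e-05,  2.89723912e-01]), 'force': array([-0.0932294 ,  0.93651701, -0.24026808]), 'moment': array([-0.02813739, -0.00819413,  0.00243406]), 'finger_force': 0.0, 'grip_width': 0.08563424534241781}
```

View pics/side0.png

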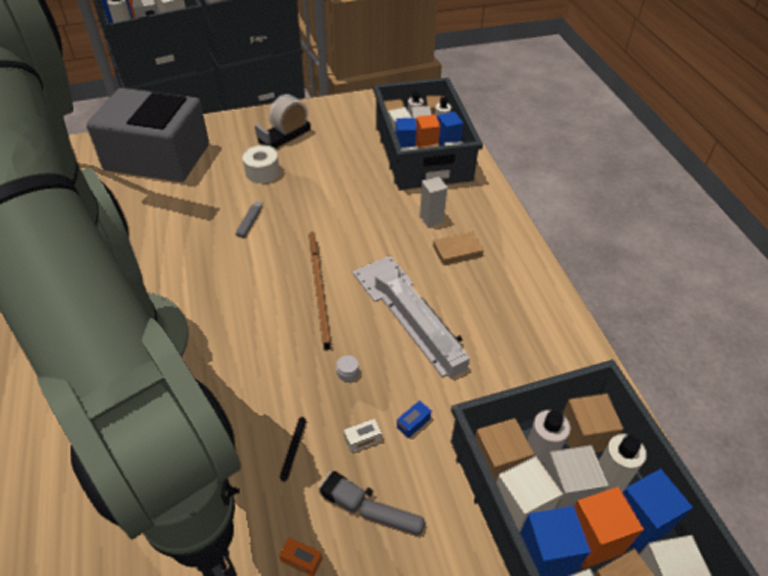

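View pics/top0.png

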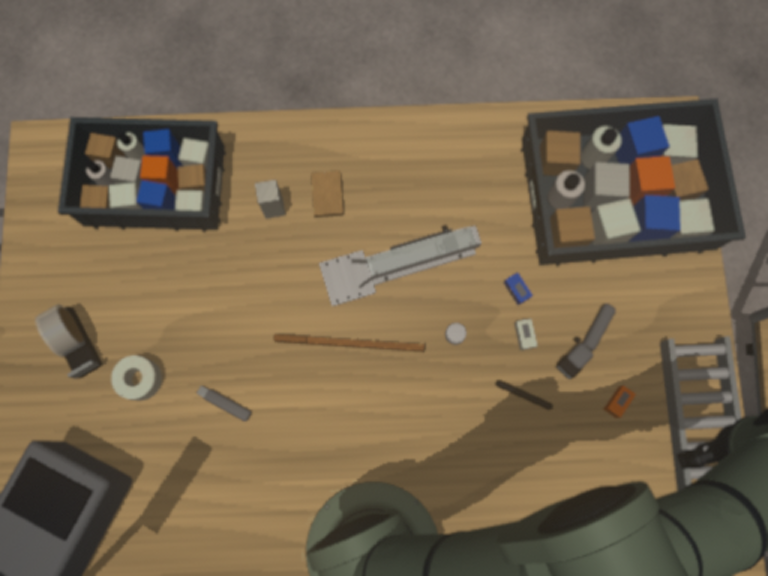

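Side view: white pack at (363,434), tin (347,368), stick (320,290) with its black tip at (327,346), lane from (380,275) to (455,365).
Top view: the candidates for the pack are the white box (526,334), blue box (518,289), orange box (620,402), tin (456,333) and tall white carton (268,197). By the description it is the white box. For the stick, the candidates are the brown bar (350,342) and the black rod (523,394). I choose the brown bar.

Run:
```python
from h import *
f=np.load('top0.npy',allow_pickle=True).item()
a=f['pixels'][140:290,170:390]
save(f,'crop1.png',(175,145,375,265),4)
hsv=cv2.cvtColor(f['pixels'],cv2.COLOR_RGB2HSV)
def blobs(m,box):
    x0,y0,x1,y1=box; z=np.zeros_like(m); z[y0:y1,x0:x1]=m[y0:y1,x0:x1]
    cs,_=cv2.findContours(z,cv2.RETR_EXTERNAL,cv2.CHAIN_APPROX_NONE)
    return max(cs,key=cv2.contourArea)
S,V,H=hsv[...,1],hsv[...,2],hsv[...,0]
white=((S<60)&(V>120)).astype(np.uint8)
def rect(c,z):
    P=np.array([onz(f,*p,z)[:2] for p in c[:,0].astype(float)]).astype(np.float32)
    r=cv2.minAreaRect(P); return r
for n,box,z in(('pack',(335,205,365,240),.032),('tin',(290,205,315,235),.034),('lane',(205,145,330,210),.006)):
    c=blobs(white,box); print(n,rect(c,z),cv2.boxPoints(cv2.minAreaRect(c)).round(1).tolist())
bl=hsv[200:250,175:290]
print(hsv[228,225:240].tolist(), hsv[220,225].tolist())
for u,v in((278,231.5),(184,225),(350,263)): print(u,v,onz(f,u,v,.024))
```

```text
pack ((0.4236595928668976, -0.34214088320732117), (0.06105805188417435, 0.03366490826010704), 7.696816921234131) [[343.29998779296875, 214.0], [353.6000061035156, 211.8000030517578], [357.79998779296875, 230.60000610351562], [347.5, 232.89999389648438]]
tin ((0.4320986866950989, -0.19296135008335114), (0.04076533392071724, 0.041673749685287476), 60.449989318847656) [[295.0, 219.0], [306.6000061035156, 213.1999969482422], [312.3999938964844, 224.8000030517578], [300.79998779296875, 230.60000610351562]]
lane ((0.5992220640182495, -0.09058044850826263), (0.10066275298595428, 0.3537294268608093), 14.94854736328125) [[212.1999969482422, 175.10000610351562], [314.6000061035156, 143.60000610351562], [323.5, 172.3000030517578], [221.0, 203.8000030517578]]
[[15, 146, 129], [14, 146, 131], [15, 146, 131], [14, 147, 130], [14, 145, 130], [14, 147, 130], [15, 146, 129], [14, 145, 130], [14, 144, 129], [15, 146, 129], [14, 144, 129], [15, 147, 128], [15, 145, 127], [15, 145, 128], [15, 145, 127]] [18, 110, 158]
278 231.5 [ 0.40499163 -0.11138479  0.024     ]
184 225 [0.43795595 0.185318   0.024     ]
350 263 [ 0.29646768 -0.33149492  0.024     ]
```

View pics/crop1.png

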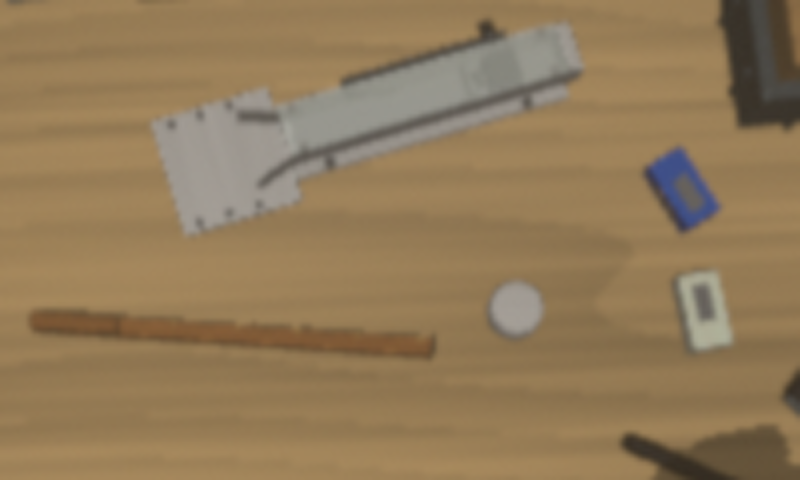

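Crop: the white pack is at crop (704,310) with only a small printed label. The stick runs from heel (32,320) to dark tip (434,347). The apron corners are (152,122), (267,88), (188,236) and (300,202), and the lane feeds to the right.

Run:
```python
from h import *
f=np.load('top0.npy',allow_pickle=True).item(); s=np.load('side0.npy',allow_pickle=True).item()
o=lambda u,v,z:onz(f,175+(u+.5)/4-.5,145+(v+.5)/4-.5,z)
A=[o(u,v,.006) for u,v in((152,122),(188,236),(267,88),(300,202))]
r=(A[0]+A[1])/2;m=(A[2]+A[3])/2;d=m-r
print('apron',r,m,np.linalg.norm(d),np.linalg.norm(A[0]-A[1]),'yaw',np.arctan2(d[1],d[0]),'yaw from width',np.arctan2(*(A[0]-A[1])[[1,0]])-np.pi/2)
# lane end corners on cover top, cross check
e=(o(572,22,.045)+o(580,72,.045))/2; print('end',e,np.linalg.norm(e-m),np.arctan2(*(e-r)[[1,0]]))
h=o(32,320,.033);t=o(434,347,.024);d=(t-h)[:2];d/=np.linalg.norm(d)
print('stick',h,t,np.linalg.norm((t-h)[:2]),np.arctan2(d[1],d[0]),'grip',t[:2]-.19*d)
print('side check tip',onz(s,327/1.5,346/1.5,.012),'pack',onz(s,363/1.5,430/1.5,.032))
```

```text
apron [0.55370684 0.07863531 0.006     ] [ 0.57839605 -0.01478805  0.006     ] 0.09663064169842907 0.09994548359060958 yaw -1.3124306079172499 yaw from width -1.2990437894008418
end [ 0.64042669 -0.25390398  0.045     ] 0.2500904480316015 -1.3156970870654539
stick [0.43794537 0.18842421 0.033     ] [ 0.40471407 -0.12761449  0.024     ] 0.3177810210674329 -1.6755608197194 grip [0.42458293 0.06134379]
side check tip [ 0.41085142 -0.12538631  0.012     ] pack [ 0.43075054 -0.34022653  0.032     ]
```

Request:
jog_arm(
  motion=[
    [0.93, -0.74, 0, 0.98, 1],
    [0.93, -0.74, 0, 0.97, 1],
    [0.93, -0.74, 0, 0, 1],
    [0.93, -0.74, 0, 0, 1],
    [0.93, -0.74, 0, 0, 1],
    [0.93, -0.74, 0, 0, 1],
    [0.93, -0.74, 0, 0, 1],
    [0.93, -0.74, 0.3, 0, 1],
    [0.93, -0.74, 0.5, 0, 1],
    [0.93, -0.74, 0.5, 0, 1],
    [0, 0, 0.5, 0, 1],
    [0, 0, 0, 0, 1],
  ],
  newtons=30,
)

```text
clock: 1.3
position: [0.4187, -0.3351, 0.1519]
tool_rot: [-3.139, 0.002, 0.136]
force: [-0.6, -0.0, -0.3]
grip_width: 0.0852
finger_force: 0.0
```

```bash
cat >> h.py <<'E'
def togo(x,y,z,yaw):
    o=bot.observe(); w=o['tool_rot'][2]; p=o['position']; a=(yaw-w+np.pi/2)%np.pi-np.pi/2
    D=np.array([x,y,z])-p
    for n,q in(('now',w),('turned',w+a)):
        c,s=np.cos(q),np.sin(q); print(n,'units',np.round(np.array([c*D[0]+s*D[1],s*D[0]-c*D[1],-D[2]])/.03,2))
    print('turn units',round(-a/.08,2),'t',o['clock'],'p',p.round(4),'yaw',w.round(4),'rp',o['tool_rot'][:2].round(3),'F',o['force'].round(2),'grip',o['grip_width'].round(4),o['finger_force'])
E
python3 - <<'E'
from h import *
togo(.425,-.342,.006,.134)
f=grab('top'); s=grab('side')
a=[cv2.resize(g['pixels'][y:y+130,x:x+130,::-1],(400,400)) for g,x,y in((f,285,155),(s,180,210))]
cv2.imwrite('pics/p2.png',np.hstack(a))
E
```

```text
now units [0.18 0.26 4.86]
turned units [0.18 0.26 4.86]Traceback (most recent call last):
  File "<stdin>", line 2, in <module>
  File "h.py", line 24, in togo
    print('turn units',round(-a/.08,2),'t',o['clock'],'p',p.round(4),'yaw',w.round(4),'rp',o['tool_rot'][:2].round(3),'F',o['force'].round(2),'grip',o['grip_width'].round(4),o['finger_force'])
                                                                                                                                                     ^^^^^^^^^^^^^^^^^^^^^
AttributeError: 'float' object has no attribute 'round'
```

Request:
jog_arm(
  motion=[
    [0.18, 0.26, 0.8, 0, 1],
    [0, 0, 1, 0, 1],
    [0, 0, 1, 0, 1],
    [0, 0, 1, 0, 1],
    [0, 0, 0.7, 0, 1],
    [0, 0, 0.36, 0, 1],
    [0, 0, 0, 0, 1],
    [0, 0, 0, 0, 0.3],
    [0, 0, 0, 0, 0.2],
    [0, 0, 0, 0, 0.2],
    [0, 0, 0, 0, 0.2],
    [0, 0, 0, 0, 0.2],
  ],
  newtons=30,
)

```text
clock: 2.5
position: [0.426, -0.3437, 0.0086]
tool_rot: [3.141, -0.001, 0.134]
force: [-0.5, 1.3, 8.1]
grip_width: 0.0172
finger_force: 3.9
```

```bash
sed -i "s/o\['grip_width'\].round(4)/round(o['grip_width'],4)/;s/o\['clock'\]/round(o['clock'],2)/" h.py
python3 - <<'E'
from h import *
togo(.563,.044,.1,-1.313)
E
```

```text
now units [  6.25 -12.2   -3.05]
turned units [-11.33  -7.71  -3.05]
turn units 18.08 t 2.5 p [ 0.426  -0.3437  0.0086] yaw 0.1337 rp [ 3.141e+00 -1.000e-03] F [-0.51  1.33  8.11] grip 0.0172 3.875201429191293
```

Run:
```python
from h import *
f=grab('top'); s=grab('side')
a=[cv2.resize(g['pixels'][y:y+130,x:x+130,::-1],(400,400)) for g,x,y in((f,285,155),(s,180,210))]
cv2.imwrite('pics/p3.png',np.hstack(a))
```

```text
(no output)
```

View pics/p3.png

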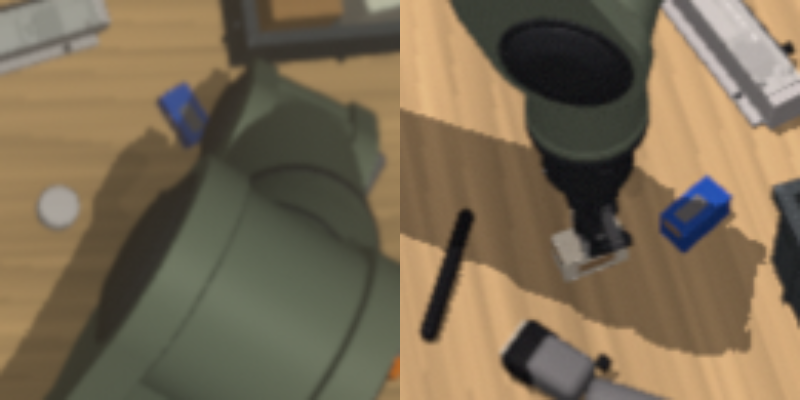

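The side view shows the fingers at crop (605,235) on the right end of the pack at (590,250). The 17 mm opening doesn't fit a 32 mm pack between them, so I'll compare the TCP projection with the picture.

Run:
```python
from h import *
s=grab('side'); o=bot.observe(); p=o['position']; print(p,o['grip_width'],o['finger_force'],o['force'])
im=cv2.resize(s['pixels'][240:330,200:290,::-1],(600,600),interpolation=cv2.INTER_CUBIC)
def mk(P,c):
    u=(proj(s,P)-[200,240]+.5)*600/90; cv2.circle(im,tuple(int(v) for v in u),4,c,-1)
mk(p,(0,0,255)); mk(p+[0,0,.06],(0,255,0))
c=np.array([.425,-.342]);a=np.array([.991,.134]);b=np.array([-.134,.991])
for i in(-.03,.03):
  for j in(-.016,.016):
    mk([*(c+i*a+j*b),0],(255,255,0)); mk([*(c+i*a+j*b),.032],(255,0,255))
cv2.imwrite('pics/p4.png',im)
```

```text
[ 0.42597564 -0.34367078  0.00859635] 0.01726003410135716 5.647961224894971 [-1.0692578   0.67496553 10.66321565]
```

View pics/p4.png

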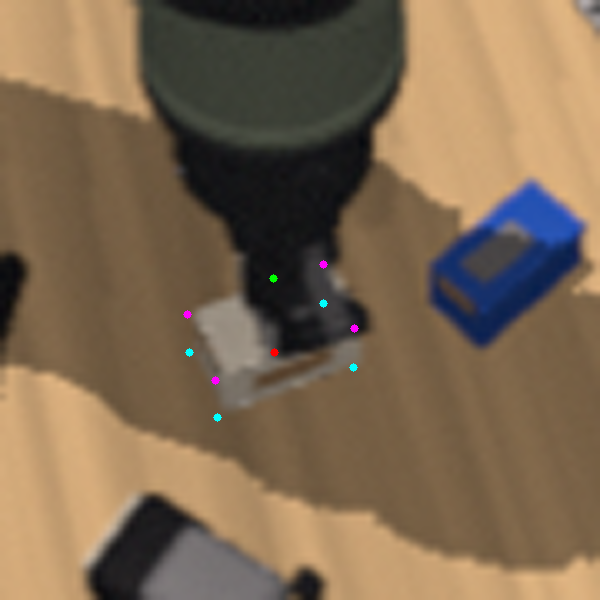

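The fingers look to be at the top of the pack instead of around it. I'll open, rise and look again.

Request:
jog_arm(
  motion=[
    [0, 0, 0, 0, 1],
    [0, 0, 0, 0, 1],
    [0, 0, 0, 0, 1],
    [0, 0, 0, 0, 1],
    [0, 0, -1, 0, 1],
    [0, 0, -1, 0, 1],
    [0, 0, -1, 0, 1],
    [0, 0, -1, 0, 1],
    [0, 0, -1, 0, 1],
    [0, 0, -1, 0, 1],
    [0, 0, 0, 0, 1],
  ],
)

```text
clock: 3.75
position: [0.4269, -0.3444, 0.1914]
tool_rot: [3.138, -0.004, 0.134]
force: [-0.3, 0.1, -0.2]
grip_width: 0.0854
finger_force: 0.0
```

Run:
```python
from h import *
s=grab('side'); o=bot.observe(); p=o['position']; print(p,o['grip_width'],o['force'])
a=cv2.resize(s['pixels'][220:330,190:300,::-1],(400,400),interpolation=cv2.INTER_CUBIC)
t=np.load('side0.npy',allow_pickle=True).item()
b=cv2.resize(t['pixels'][220:330,190:300,::-1],(400,400),interpolation=cv2.INTER_CUBIC)
cv2.imwrite('pics/p5.png',np.hstack([a,b]))
```

```text
[ 0.42615371 -0.34386912  0.18935592] 0.08540703449371287 [ 1.23304841 -0.09451152 -1.50759176]
```

View pics/p5.png

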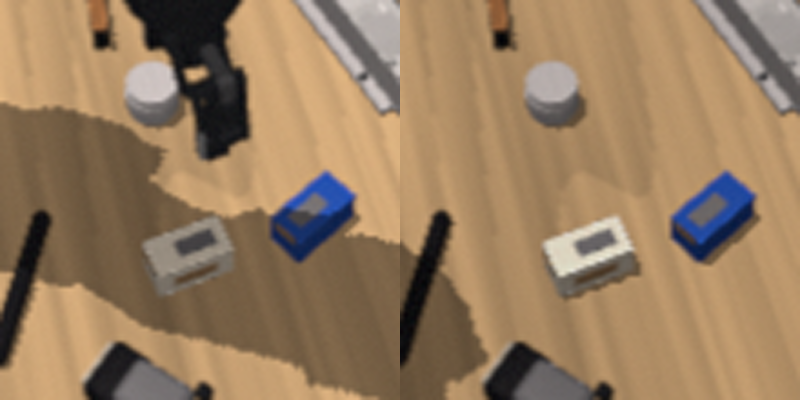

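Both the pack (188,255) and the bench goods are unmoved. I'll check the fingertip geometry against the picture: the near tip is at crop (212,157).

Run:
```python
from h import *
s=grab('side'); p=bot.observe()['position']
w=.134;ty=np.array([np.sin(w),-np.cos(w),0]);tx=np.array([np.cos(w),np.sin(w),0])
print('meas',212/3.636+190,157/3.636+220)
for nm,d in(('+y',ty),('+x',tx),('-x',-tx)):
  for z in (0,.013,.035): print(nm,z,proj(s,p+d*.045+[0,0,z]).round(1))
print('tcp',proj(s,p))
t=np.load('side0.npy',allow_pickle=True).item()
hsv=cv2.cvtColor(t['pixels'],cv2.COLOR_RGB2HSV)
for nm,g in(('before',t),('now',s)):
  hs=cv2.cvtColor(g['pixels'],cv2.COLOR_RGB2HSV); m=((hs[...,1]<70)&(hs[...,2]>85)).astype(np.uint8); m[:275]=0;m[305:]=0;m[:,:225]=0;m[:,262:]=0
  print(nm,cv2.moments(m,True)['m00'],cv2.boundingRect(m))
# pack corners side, px from crop (now): top-left, near-top-left, near-bottom-left, near-bottom-right
for u,v,z in((143,250,.032),(160,265,.032),(233,247,.032),(163,295,0),(232,272,0)):
  print(u,v,onz(s,190+u/3.636,220+v/3.636,z).round(4))
```

```text
meas 248.3058305830583 263.1793179317932
+y 0 [246.9 271. ]
+y 0.013 [246.9 268.1]
+y 0.035 [246.9 263. ]
+x 0 [256.8 250.2]
+x 0.013 [256.9 247.1]
+x 0.035 [257.1 241.9]
-x 0 [222.3 262.2]
-x 0.013 [222.  259.2]
-x 0.035 [221.6 254.1]
tcp [239.72070708 256.12385332]
before 340.0 (229, 279, 26, 22)
now 301.0 (229, 279, 25, 22)
143 250 [ 0.3962 -0.3376  0.032 ]
160 265 [ 0.4054 -0.3529  0.032 ]
233 247 [ 0.4612 -0.3523  0.032 ]
163 295 [ 0.4051 -0.3607  0.    ]
232 272 [ 0.46   -0.3555  0.    ]
```

The open fingertips appear higher than the TCP figure suggests, so I'll find the true bench height by feel beside the pack, with the fingers open.

Request:
jog_arm(
  motion=[
    [0, 0, 1, 0, 1],
    [0, 0, 1, 0, 1],
    [0, 0, 1, 0, 1],
    [0, 0, 1, 0, 1],
    [0, 0, 1, 0, 1],
    [0, 0, 1, 0, 1],
    [0, 0, 0.1, 0, 1],
    [0, 0, 0, 0, 1],
  ],
)

```text
clock: 4.65
position: [0.4248, -0.3428, 0.0041]
tool_rot: [-3.14, 0.002, 0.134]
force: [-0.1, -0.6, 0.3]
grip_width: 0.0851
finger_force: 0.0
```

Request:
jog_arm(
  motion=[
    [0, 0, 0.15, 0, 1],
    [0, 0, 0, 0, 1],
  ],
)

```text
clock: 4.85
position: [0.4259, -0.3436, 0.001]
tool_rot: [3.141, -0.001, 0.134]
force: [0.9, 0.3, -0.7]
grip_width: 0.0853
finger_force: 0.0
```

Run:
```python
from h import *
s=grab('side'); o=bot.observe(); p=o['position']; print(p,o['grip_width'],o['force'],o['tool_rot'])
im=cv2.resize(s['pixels'][230:320,190:310,::-1],(800,600),interpolation=cv2.INTER_CUBIC)
cv2.imwrite('pics/p6.png',im)
```

```text
[ 0.42588996 -0.34364595  0.00113227] 0.08535686512545103 [-0.00077346 -0.13200532 -0.27664572] [ 3.14078075e+00 -8.99203284e-04  1.33702543e-01]
```

View pics/p6.png

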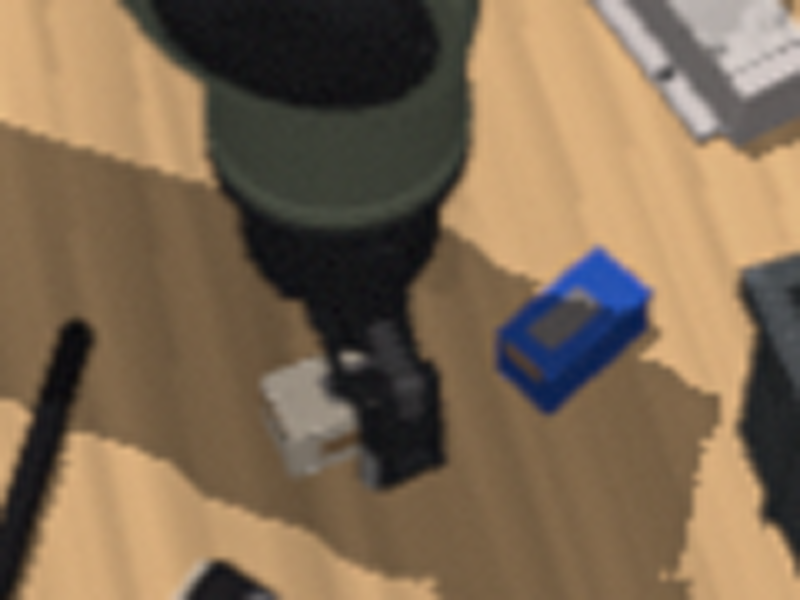

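The near finger now stands in front of the pack, its tip at about (400,485), still some way above the bench with no contact. I'll keep feeling downwards.

Request:
jog_arm(
  motion=[
    [0, 0, 0.15, 0, 1],
    [0, 0, 0, 0, 1],
  ],
)

```text
clock: 5.1
position: [0.4255, -0.3433, -0.0043]
tool_rot: [3.142, -0.0, 0.134]
force: [0.6, 0.2, -0.2]
grip_width: 0.085
finger_force: 0.0
```

Request:
jog_arm(
  motion=[
    [0, 0, 0.15, 0, 1],
    [0, 0, 0, 0, 1],
  ],
)

```text
clock: 5.3
position: [0.4253, -0.3432, -0.0092]
tool_rot: [-3.141, 0.0, 0.134]
force: [0.7, 0.3, -0.3]
grip_width: 0.0853
finger_force: 0.0
```

Request:
jog_arm(
  motion=[
    [0, 0, 0.1, 0, 1],
    [0, 0, 0, 0, 1],
  ],
)

```text
clock: 5.5
position: [0.4254, -0.3432, -0.0121]
tool_rot: [-3.141, 0.0, 0.134]
force: [-0.4, 0.3, -0.0]
grip_width: 0.0855
finger_force: 0.0
```

Request:
jog_arm(
  motion=[
    [0, 0, 0.1, 0, 1],
    [0, 0, 0, 0, 1],
  ],
)

```text
clock: 5.7
position: [0.4254, -0.3432, -0.0151]
tool_rot: [-3.141, 0.0, 0.134]
force: [0.7, -0.1, -0.1]
grip_width: 0.0855
finger_force: 0.0
```

Request:
jog_arm(
  motion=[
    [0, 0, 0.1, 0, 1],
    [0, 0, 0, 0, 1],
  ],
)

```text
clock: 5.9
position: [0.4254, -0.3433, -0.018]
tool_rot: [-3.141, 0.0, 0.134]
force: [0.1, 0.2, -0.0]
grip_width: 0.0854
finger_force: 0.0
```

Request:
jog_arm(
  motion=[
    [0, 0, 0.1, 0, 1],
    [0, 0, 0, 0, 1],
  ],
)

```text
clock: 6.1
position: [0.4254, -0.3433, -0.021]
tool_rot: [-3.141, 0.0, 0.134]
force: [-0.5, 0.5, 0.0]
grip_width: 0.0854
finger_force: 0.0
```

Request:
jog_arm(
  motion=[
    [0, 0, 0.1, 0, 1],
    [0, 0, 0, 0, 1],
  ],
)

```text
clock: 6.3
position: [0.4254, -0.3432, -0.024]
tool_rot: [-3.141, 0.0, 0.134]
force: [-0.2, 0.9, 0.3]
grip_width: 0.0852
finger_force: 0.0
```

Request:
jog_arm(
  motion=[
    [0, 0, 0.1, 0, 1],
    [0, 0, 0, 0, 1],
  ],
)

```text
clock: 6.5
position: [0.4254, -0.3432, -0.027]
tool_rot: [-3.141, 0.0, 0.134]
force: [-0.0, -0.2, 0.2]
grip_width: 0.0852
finger_force: 0.0
```

Request:
jog_arm(
  motion=[
    [0, 0, 0.1, 0, 1],
    [0, 0, 0, 0, 1],
  ],
)

```text
clock: 6.7
position: [0.4253, -0.3433, -0.03]
tool_rot: [-3.141, 0.0, 0.134]
force: [-0.1, -0.2, -0.3]
grip_width: 0.0854
finger_force: 0.0
```

The reported height is evidently about 22 mm low: the closed tips rested on the pack's top at a reported 9 mm. I'll grasp at a reported −16 mm.

Request:
jog_arm(
  motion=[
    [-0.1, 0, -0.47, 0, 1],
    [0, 0, 0, 0, 0.5],
    [0, 0, 0, 0, 0.3],
    [0, 0, 0, 0, 0.3],
    [0, 0, 0, 0, 0.3],
    [0, 0, 0, 0, 0.3],
  ],
  newtons=30,
)

```text
clock: 7.3
position: [0.4225, -0.3438, -0.0156]
tool_rot: [-3.142, 0.0, 0.134]
force: [-1.4, 0.8, 6.1]
grip_width: 0.0316
finger_force: 30.0
```

Request:
jog_arm(
  motion=[
    [0, 0, -0.5, 0, 0.3],
    [0, 0, -1, 0, 0.3],
    [0, 0, -1, 0, 0.3],
    [0, 0, -1, 0, 0.3],
    [0, 0, -0.5, 0, 0.3],
    [0, 0, 0, 0, 0.3],
  ],
)

```text
clock: 7.9
position: [0.4235, -0.3445, 0.1072]
tool_rot: [3.139, -0.003, 0.134]
force: [0.0, 0.8, -1.5]
grip_width: 0.031
finger_force: 30.1
```

Run:
```python
from h import *
togo(.563,.044,.1,-1.313)
```

```text
now units [  6.33 -12.21   0.24]
turned units [-11.34  -7.8    0.24]
turn units 18.08 t 7.9 p [ 0.4235 -0.3445  0.1072] yaw 0.1336 rp [ 3.139e+00 -3.000e-03] F [ 0.02  0.85 -1.53] grip 0.031 30.085008144378662
```

Request:
jog_arm(
  motion=[
    [0, 0, 0, 1, 0.3],
    [0, 0, 0, 1, 0.3],
    [0, 0, 0, 1, 0.3],
    [0, 0, 0, 1, 0.3],
    [0, 0, 0, 1, 0.3],
    [0, 0, 0, 1, 0.3],
    [0, 0, 0, 1, 0.3],
    [0, 0, 0, 1, 0.3],
    [0, 0, 0, 1, 0.3],
    [0, 0, 0, 1, 0.3],
    [0, 0, 0, 1, 0.3],
    [0, 0, 0, 1, 0.3],
  ],
)

```text
clock: 9.1
position: [0.4221, -0.3434, 0.1039]
tool_rot: [3.141, 0.001, -0.829]
force: [-0.7, 0.4, -0.4]
grip_width: 0.0311
finger_force: 30.1
```

Request:
jog_arm(
  motion=[
    [0, 0, 0, 1, 0.3],
    [0, 0, 0, 1, 0.3],
    [0, 0, 0, 1, 0.3],
    [0, 0, 0, 1, 0.3],
    [0, 0, 0, 1, 0.3],
    [0, 0, 0, 1, 0.3],
    [-1, -0.7, 0, 0.08, 0.3],
    [-1, -0.7, 0, 0, 0.3],
    [-1, -0.7, 0, 0, 0.3],
    [-1, -0.7, 0, 0, 0.3],
    [-1, -0.7, 0, 0, 0.3],
    [-1, -0.7, 0, 0, 0.3],
  ],
)

```text
clock: 10.3
position: [0.4981, -0.1359, 0.1041]
tool_rot: [3.141, 0.0, -1.313]
force: [0.3, -0.3, -1.5]
grip_width: 0.0314
finger_force: 30.1
```

Request:
jog_arm(
  motion=[
    [-1, -0.7, 0, 0, 0.3],
    [-1, -0.7, 0, 0, 0.3],
    [-1, -0.7, 0, 0, 0.3],
    [-1, -0.7, 0, 0, 0.3],
    [-1, -0.7, 0, 0, 0.3],
    [-0.35, -0.1, 0, 0, 0.3],
    [0, 0, 0, 0, 0.3],
  ],
)

```text
clock: 11.0
position: [0.5611, 0.0476, 0.1034]
tool_rot: [3.14, -0.0, -1.309]
force: [-0.3, -0.3, -0.8]
grip_width: 0.0311
finger_force: 30.1
```

Run:
```python
from h import *
togo(.563,.044,-.008,-1.313)
f=grab('top'); s=grab('side')
a=cv2.resize(s['pixels'][130:230,220:320,::-1],(400,400),interpolation=cv2.INTER_CUBIC)
b=cv2.resize(f['pixels'][130:230,190:290,::-1],(400,400),interpolation=cv2.INTER_CUBIC)
cv2.imwrite('pics/p7.png',np.hstack([a,b]))
```

```text
now units [ 0.13 -0.03  3.71]
turned units [ 0.13 -0.03  3.71]
turn units 0.05 t 11.0 p [0.5611 0.0476 0.1034] yaw -1.3088 rp [ 3.14 -0.  ] F [-0.25 -0.33 -0.8 ] grip 0.0311 30.08565366268158
```

View pics/p7.png

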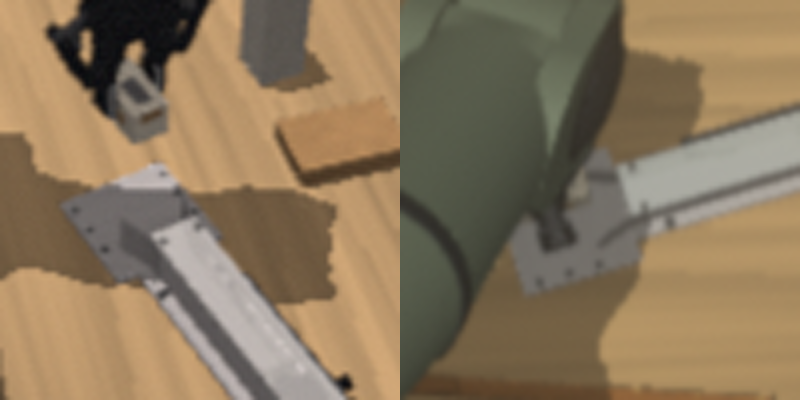

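Left: the pack is held over the apron with its leading face's bottom edge at (137,143)–(168,127). I'll work out its pose from that.

Run:
```python
from h import *
s=grab('side');f=grab('top')
d=np.array([.255,-.967]);n=np.array([.967,.255]);T=np.array([.563,.044])
for uv in(((137,143),(168,127)),):
  c=np.mean([onz(s,220+u/4-.4,130+v/4-.4,.119)[:2] for u,v in uv],axis=0)-.03*d
  print('pack c side',c,'lane x,y err',(c-T)@d,(c-T)@n)
# apron in side image (corners back, left, front-ish, near mouth)
for u,v in((157,163),(63,205),(118,283)): print('apron side',onz(s,220+u/4-.4,130+v/4-.4,.006).round(4))
# top: pack visible right corner
print('top pack corner',onz(f,190+590/4-100-.4,130+195/4-.4,.151))
print('expect corner',T+[-.002,.0036]+.03*d+.016*n,T+[-.002,.0036]+.03*d-.016*n)
```

```text
pack c side [0.5675661  0.04812761] lane x,y err -0.002827043805738043 0.005467958524638217
apron side [0.603 0.095 0.006]
apron side [0.5129 0.0677 0.006 ]
apron side [ 0.5351 -0.0277  0.006 ]
top pack corner [0.55174194 0.00916491 0.151     ]
expect corner [0.584122 0.02267 ] [0.553178 0.01451 ]
```

The pack is within 1 mm of the lane line, so I'll lower it.

Request:
jog_arm(
  motion=[
    [0.13, 0, 1, 0.05, 0.3],
    [0, 0, 1, 0, 0.3],
    [0, 0, 0.9, 0, 0.3],
    [0, 0, 0.4, 0, 0.3],
    [0, 0, 0.2, 0, 0.3],
    [0, 0, 0.15, 0, 0.3],
    [0, 0, 0, 0, 0.3],
  ],
)

```text
clock: 11.9
position: [0.5629, 0.0414, -0.0046]
tool_rot: [-3.141, 0.0, -1.317]
force: [0.2, -0.6, -0.7]
grip_width: 0.0315
finger_force: 30.1
```

Request:
jog_arm(
  motion=[
    [0, 0, 0.1, 0, 0.3],
    [0, 0, 0, 0, 0.3],
  ],
)

```text
clock: 12.1
position: [0.5628, 0.0417, -0.0078]
tool_rot: [-3.141, 0.0, -1.316]
force: [-0.5, -0.1, -0.1]
grip_width: 0.0312
finger_force: 30.1
```

Request:
jog_arm(
  motion=[
    [0, 0, 0.08, 0, 0.3],
    [0, 0, 0, 0, 0.3],
  ],
)

```text
clock: 12.3
position: [0.563, 0.0416, -0.0099]
tool_rot: [-3.141, 0.0, -1.317]
force: [-2.5, 0.2, 10.8]
grip_width: 0.0314
finger_force: 32.0
```

Request:
jog_arm(
  motion=[
    [0, 0, 0, 0, 0.45],
    [0, 0, 0, 0, 0.6],
    [0, 0, 0, 0, 0.8],
    [0, 0, 0, 0, 0.8],
    [0, 0, -0.5, 0, 0.8],
    [0, 0, -1, 0, 0.8],
    [0, 0, -1, 0, 0.8],
    [0, 0, -1, 0, 0.8],
    [0, 0, -0.5, 0, 0.8],
    [0, 0, 0, 0, 0.8],
  ],
)

```text
clock: 13.3
position: [0.5636, 0.0417, 0.1122]
tool_rot: [-3.138, 0.0, -1.317]
force: [0.1, -0.7, 0.5]
grip_width: 0.0683
finger_force: 0.0
```

Run:
```python
from h import *
togo(.427,.0625,-.01,-1.676)
```

```text
now units [-1.82  4.23  4.07]
turned units [-0.21  4.6   4.07]
turn units 4.49 t 13.3 p [0.5636 0.0417 0.1122] yaw -1.3166 rp [-3.138  0.   ] F [ 0.14 -0.72  0.53] grip 0.0683 0.0
```

Request:
jog_arm(
  motion=[
    [0, 0, 0, 1, 0.8],
    [0, 0, 0, 1, 0.8],
    [0, 0, 0, 1, 0.8],
    [0, 0, 0, 1, 0.8],
    [0, 0, 0, 0.49, 0.8],
    [-0.21, 1, 0, 0, 0.8],
    [0, 1, 0, 0, 0.8],
    [0, 1, 0, 0, 0.8],
    [0, 1, 0, 0, 0.8],
    [0, 0.6, 0, 0, 0.8],
    [0, 0, 0, 0, 0.8],
  ],
)

```text
clock: 14.4
position: [0.4238, 0.0628, 0.1093]
tool_rot: [3.14, 0.001, -1.676]
force: [-0.5, -0.5, 0.6]
grip_width: 0.0685
finger_force: 0.0
```

Run:
```python
from h import *
togo(.427,.0625,-.01,-1.676)
f=grab('top'); s=grab('side')
a=cv2.resize(s['pixels'][130:250,180:300,::-1],(400,400),interpolation=cv2.INTER_CUBIC)
b=cv2.resize(f['pixels'][140:260,170:290,::-1],(400,400),interpolation=cv2.INTER_CUBIC)
cv2.imwrite('pics/p8.png',np.hstack([a,b]))
```

```text
now units [-0.   -0.11  3.98]
turned units [-0.   -0.11  3.98]
turn units 0.0 t 14.4 p [0.4238 0.0628 0.1093] yaw -1.676 rp [3.14e+00 1.00e-03] F [-0.47 -0.5   0.59] grip 0.0685 0.0
```

View pics/p8.png

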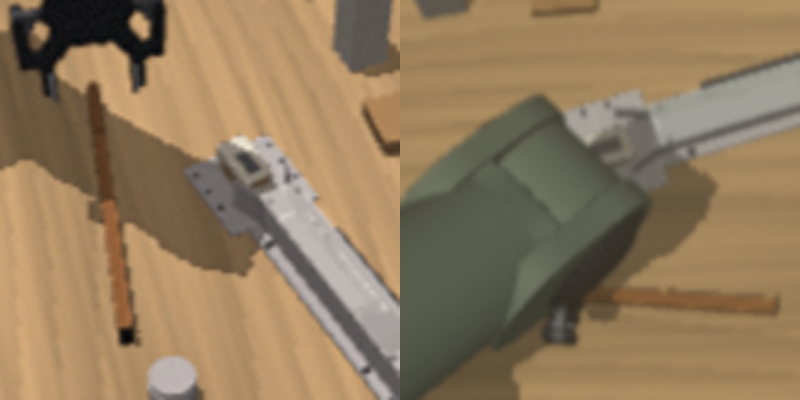

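The pack lies on the apron in line with the mouth (side (247,165), top (612,143)), and the fingers straddle the stick line. I'll descend and grip it.

Request:
jog_arm(
  motion=[
    [0, -0.11, 1, 0, 0.8],
    [0, 0, 1, 0, 0.8],
    [0, 0, 1, 0, 0.8],
    [0, 0, 0.7, 0, 0.8],
    [0, 0, 0.28, 0, 0.8],
    [0, 0, 0, 0, 0.8],
    [0, 0, 0, 0, 0.4],
    [0, 0, 0, 0, 0.1],
    [0, 0, 0, 0, 0.05],
    [0, 0, 0, 0, 0.05],
    [0, 0, 0, 0, 0.05],
    [0, 0, 0, 0, 0.05],
  ],
  newtons=70,
)

```text
clock: 15.7
position: [0.4294, 0.062, -0.0096]
tool_rot: [-3.141, 0.0, -1.676]
force: [-2.0, 0.7, 10.6]
grip_width: 0.012
finger_force: 68.5
```

Request:
jog_arm(
  motion=[
    [0, 0, 0, 0, 0.5],
    [0, 0, 0, 0, 0.5],
    [0, 0, -0.13, 0, 0.5],
    [0, 0, 0, 0, 0.1],
    [0, 0, 0, 0, 0.05],
    [0, 0, 0, 0, 0.05],
    [0, 0, 0, 0, 0.05],
    [0, 0, 0, 0, 0.05],
  ],
  newtons=80,
)

```text
clock: 16.5
position: [0.4294, 0.062, -0.0057]
tool_rot: [-3.141, 0.001, -1.676]
force: [-3.6, 0.7, 15.5]
grip_width: 0.0109
finger_force: 78.4
```

The width is shrinking and the upward force growing as I go higher, so the pads hold only the stick's top. I'll regrip lower.

Request:
jog_arm(
  motion=[
    [0, 0, 0, 0, 0.5],
    [0, 0, 0, 0, 0.5],
    [0, 0, 0.2, 0, 0.5],
    [0, 0, 0.2, 0, 0.5],
    [0, 0, 0, 0, 0.1],
    [0, 0, 0, 0, 0.05],
    [0, 0, 0, 0, 0.05],
    [0, 0, 0, 0, 0.05],
    [0, 0, 0, 0, 0.05],
  ],
  newtons=80,
)

```text
clock: 17.4
position: [0.4293, 0.0618, -0.0176]
tool_rot: [-3.141, -0.0, -1.676]
force: [-2.1, 0.1, 6.6]
grip_width: 0.0123
finger_force: 78.7
```

Request:
jog_arm(
  motion=[
    [0, 0, -0.4, 0, 0.05],
    [0, 0, -0.8, 0, 0.05],
    [0, 0, -0.8, 0, 0.05],
    [0, 0, -0.7, 0, 0.05],
    [0, 0, 0, 0, 0.05],
  ],
)

```text
clock: 17.9
position: [0.43, 0.0622, 0.0648]
tool_rot: [-3.139, 0.001, -1.675]
force: [-0.2, 0.2, -1.2]
grip_width: 0.0121
finger_force: 78.2
```

Run:
```python
from h import *
togo(.501,.285,.065,-1.313)
```

```text
now units [-7.63 -1.58 -0.01]
turned units [-6.58 -4.18 -0.01]
turn units -4.53 t 17.9 p [0.43   0.0622 0.0648] yaw -1.6753 rp [-3.139e+00  1.000e-03] F [-0.17  0.18 -1.16] grip 0.0121 78.2262396812439
```

Request:
jog_arm(
  motion=[
    [-0.95, -0.2, 0, 0, 0.05],
    [-0.95, -0.2, 0, 0, 0.05],
    [-0.95, -0.2, 0, 0, 0.05],
    [-0.95, -0.2, 0, 0, 0.05],
    [-0.95, -0.2, 0, 0, 0.05],
    [-0.95, -0.2, 0, 0, 0.05],
    [-0.95, -0.2, 0, 0, 0.05],
    [-0.95, -0.2, 0, -0.9, 0.05],
  ],
)

```text
clock: 18.7
position: [0.485, 0.2295, 0.0778]
tool_rot: [3.135, 0.026, -1.541]
force: [0.6, 0.2, -0.3]
grip_width: 0.0118
finger_force: 78.7
```

Request:
jog_arm(
  motion=[
    [0, 0, 0, -0.9, 0.05],
    [0, 0, 0, -0.9, 0.05],
    [0, 0, 0, -0.9, 0.05],
    [0, 0, 0, -0.93, 0.05],
    [0, 0, 0, 0, 0.05],
    [0, 0, 0, 0, 0.05],
  ],
)

```text
clock: 19.3
position: [0.4846, 0.2307, 0.0774]
tool_rot: [-3.141, 0.027, -1.25]
force: [0.6, -0.2, -1.1]
grip_width: 0.0121
finger_force: 78.7
```

Run:
```python
from h import *
togo(.501,.285,.065,-1.313)
f=grab('top'); s=grab('side')
np.save('s9.npy',s,allow_pickle=True);np.save('t9.npy',f,allow_pickle=True)
a=cv2.resize(s['pixels'][90:210,170:290,::-1],(600,600),interpolation=cv2.INTER_CUBIC)
b=cv2.resize(f['pixels'][140:180,190:270,::-1],(200,100))
cv2.imwrite('pics/p9.png',a)
```

```text
now units [-1.55 -1.09  0.41]
turned units [-1.61 -0.99  0.41]
turn units 0.79 t 19.3 p [0.4846 0.2307 0.0774] yaw -1.25 rp [-3.141  0.027] F [ 0.63 -0.16 -1.07] grip 0.0121 78.72372508049011
```

View pics/p9.png

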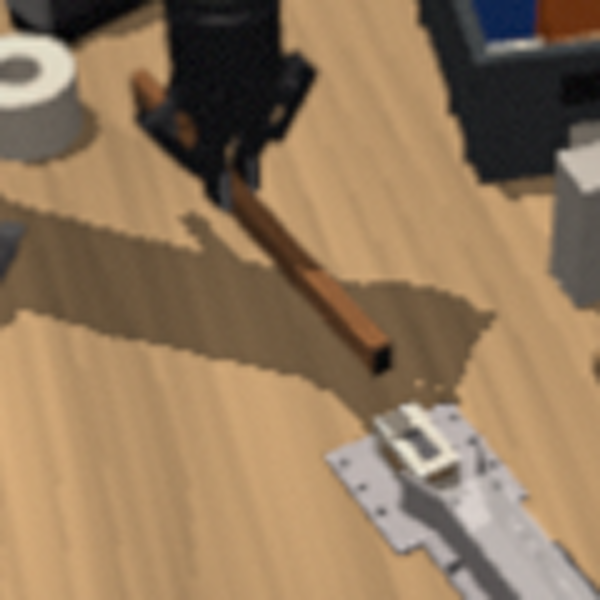

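The stick is held level-ish with its tip at (380,352), just behind the pack at (415,445). The arm stopped short of the commanded pose, so I'll check the joint limits.

Run:
```python
from h import *
print(bot.observe()['qpos'].round(3))
s=np.load('s9.npy',allow_pickle=True).item()
d=np.array([.255,-.967]);n=np.array([.967,.255]);M=np.array([.58,-.0145])+[.003,.002]
o=lambda u,v,z:onz(s,170+u/5-.4,90+v/5-.4,z)[:2]
L=lambda p:(round((p-M)@d,4),round((p-M)@n,4))
print('apron rear mid',L((o(440,405,.006)+o(328,457,.006))/2))
print('pack rear top corners',L(o(412,402,.038)),L(o(374,424,.038)))
print('pack front top',L(o(460,462,.038)),L(o(428,480,.038)))
for zb in(.07,.08,.095):print(zb,'tip bottom corners',L(o(380,372,zb)),'tip top',L(o(376,345,zb+.024)))
print('pads',L(bot.observe()['position'][:2]))
```

```text
[-1.283  1.106  1.317  1.979 -1.232  1.197 -2.25 ]
apron rear mid (np.float64(-0.0975), np.float64(-0.0029))
pack rear top corners (np.float64(-0.0848), np.float64(0.011)) (np.float64(-0.0796), np.float64(-0.0211))
pack front top (np.float64(-0.0219), np.float64(0.0107)) (np.float64(-0.0185), np.float64(-0.0155))
0.07 tip bottom corners (np.float64(-0.092), np.float64(-0.0095)) tip top (np.float64(-0.0938), np.float64(-0.0114))
0.08 tip bottom corners (np.float64(-0.0832), np.float64(-0.0145)) tip top (np.float64(-0.0847), np.float64(-0.0165))
0.095 tip bottom corners (np.float64(-0.07), np.float64(-0.0219)) tip top (np.float64(-0.0711), np.float64(-0.0241))
pads (np.float64(-0.2602), np.float64(-0.0332))
```

Joint 5 is at its limit: this wrist orientation forces the elbow over. The same grasp half a turn round is comfortable, so I'll lay the stick down beside the apron, turn the tool by π and regrip.

Request:
jog_arm(
  motion=[
    [0, 0.75, 0, 0, 0.05],
    [0, 0.75, 0, 0, 0.05],
    [0, 0.75, 0, 0, 0.05],
    [0, 0.75, 0, 0, 0.05],
    [0, 0, 0, 0, 0.05],
    [0, 0, 0, 0, 0.05],
  ],
)

```text
clock: 20.0
position: [0.3993, 0.2023, 0.0772]
tool_rot: [-3.141, 0.026, -1.248]
force: [0.4, -0.2, -0.8]
grip_width: 0.012
finger_force: 78.7
```

Run:
```python
from h import *
print(bot.observe()['qpos'].round(3)); togo(.4,.2,-.0155,-1.5)
```

```text
[-1.387  1.021  1.327  2.201 -1.238  1.098 -2.155]
now units [0.08 0.   3.09]
turned units [ 0.08 -0.02  3.09]
turn units 3.15 t 20.0 p [0.3993 0.2023 0.0772] yaw -1.2479 rp [-3.141  0.026] F [ 0.37 -0.17 -0.78] grip 0.012 78.74472141265869
```

Request:
jog_arm(
  motion=[
    [0, 0, 0.8, 0, 0.05],
    [0, 0, 0.8, 0, 0.05],
    [0, 0, 0.8, 0, 0.05],
    [0, 0, 0.4, 0, 0.05],
    [0, 0, 0.12, 0, 0.05],
    [0, 0, 0.1, 0, 0.05],
    [0, 0, 0, 0, 0.05],
  ],
)

```text
clock: 20.7
position: [0.3989, 0.2038, -0.0135]
tool_rot: [-3.142, 0.025, -1.248]
force: [0.3, -0.3, -1.0]
grip_width: 0.0118
finger_force: 78.8
```

Request:
jog_arm(
  motion=[
    [0, 0, 0.08, 0, 0.05],
    [0, 0, 0, 0, 0.3],
    [0, 0, 0, 0, 0.6],
    [0, 0, 0, 0, 0.6],
    [0, 0, -0.5, 0, 0.6],
    [0, 0, -1, 0, 0.6],
    [0, 0, -0.7, -1, 0.6],
    [0, 0, 0, -1, 0.6],
    [0, 0, 0, -1, 0.6],
    [0, 0, 0, -1, 0.6],
    [0, 0, 0, -1, 0.6],
    [0, 0, 0, -1, 0.6],
  ],
)

```text
clock: 21.9
position: [0.3989, 0.2026, 0.0501]
tool_rot: [-3.13, 0.023, -0.764]
force: [-0.1, -1.2, 0.5]
grip_width: 0.0514
finger_force: 0.0
```

Request:
jog_arm(
  motion=[
    [0, 0, 0, -1, 0.6],
    [0, 0, 0, -1, 0.6],
    [0, 0, 0, -1, 0.6],
    [0, 0, 0, -1, 0.6],
    [0, 0, 0, -1, 0.6],
    [0, 0, 0, -1, 0.6],
    [0, 0, 0, -1, 0.6],
    [0, 0, 0, -1, 0.6],
    [0, 0, 0, -1, 0.6],
    [0, 0, 0, -1, 0.6],
    [0, 0, 0, -1, 0.6],
    [0, 0, 0, -1, 0.6],
  ],
)

```text
clock: 23.1
position: [0.3989, 0.2025, 0.0501]
tool_rot: [-3.117, 0.004, 0.196]
force: [0.6, -0.1, 0.5]
grip_width: 0.0513
finger_force: 0.0
```

Request:
jog_arm(
  motion=[
    [0, 0, 0, -1, 0.6],
    [0, 0, 0, -1, 0.6],
    [0, 0, 0, -1, 0.6],
    [0, 0, 0, -1, 0.6],
    [0, 0, 0, -1, 0.6],
    [0, 0, 0, -1, 0.6],
    [0, 0, 0, -1, 0.6],
    [0, 0, 0, -1, 0.6],
    [0, 0, 0, -1, 0.6],
    [0, 0, 0, -1, 0.6],
    [0, 0, 0, -1, 0.6],
    [0, 0, 0, -1, 0.6],
  ],
)

```text
clock: 24.3
position: [0.3989, 0.2024, 0.0501]
tool_rot: [-3.124, -0.018, 1.156]
force: [-0.1, -0.6, -0.1]
grip_width: 0.0513
finger_force: 0.0
```

Run:
```python
from h import *
print(bot.observe()['qpos'].round(3)); togo(.3985,.204,-.0175,-1.248)
f=grab('top');hs=cv2.cvtColor(f['pixels'],cv2.COLOR_RGB2HSV).astype(int);s=grab('side')
for nm,g,zs in(('top',f,.024),('side',s,.024)):
  hs=cv2.cvtColor(g['pixels'],cv2.COLOR_RGB2HSV).astype(int); m=((hs[...,0]<13)&(hs[...,1]>125)).astype(np.uint8)
  n,l,st,c=cv2.connectedComponentsWithStats(m)
  for i in range(1,n):
    if st[i,4]>40:
      v,u=np.nonzero(l==i); P=np.array([onz(g,a,b,zs)[:2] for a,b in zip(u,v)],np.float32)
      r=cv2.fitLine(P,cv2.DIST_L2,0,.01,.01).ravel(); q=(P-r[2:])@r[:2]
      print(nm,st[i],'ends',r[2:]+q.min()*r[:2],r[2:]+q.max()*r[:2],'ang',np.arctan2(r[1],r[0]))
```

```text
[-0.822  0.544  0.312  2.193 -0.426  0.458 -0.582]
now units [ 0.04 -0.03  2.25]
turned units [0.05 0.   2.25]
turn units -9.22 t 24.3 p [0.3989 0.2024 0.0501] yaw 1.1558 rp [-3.124 -0.018] F [-0.12 -0.56 -0.13] grip 0.0513 0.0
top [ 93 104  26  24 221] ends [0.7887135  0.39494336] [0.856261   0.48218995] ang 0.9119779
top [421 104  29  31 685] ends [ 0.72419316 -0.5963054 ] [ 0.804094 -0.70452 ] ang -0.9347895
side [  0   0  35  60 820] ends [-0.3428113  1.7207516] [-0.25169367  1.0464544 ] ang -1.4364802
side [ 291    0  221  152 6113] ends [ 1.6739448  -0.06155658] [1.6887306 1.235181 ] ang 1.5593946
side [498  62  14   9  42] ends [1.8070894  0.41343543] [1.8930438  0.44617373] ang 0.36391592
side [277  76  16  22 292] ends [0.80616283 0.44778422] [0.8641353  0.59130996] ang 1.186918
side [ 383  325   46   54 1519] ends [ 0.71842206 -0.6746873 ] [ 0.8242725 -0.5560063] ang 0.8424797
side [187 358  28  26 331] ends [ 0.25461072 -0.5064664 ] [ 0.30347776 -0.5519117 ] ang -0.7491329
```

Request:
jog_arm(
  motion=[
    [0, 0, 0, -1, 0.6],
    [0, 0, 0, -1, 0.6],
    [0, 0, 0, -1, 0.6],
    [0, 0, 0, -1, 0.6],
    [0, 0, 0, -1, 0.6],
    [0, 0, 0, -1, 0.6],
    [0, 0, 0, -1, 0.6],
    [0, 0, 0, -1, 0.6],
    [0, 0, 0, -1, 0.6],
    [0, 0, 0, -0.22, 0.6],
    [0, 0, 0, 0, 0.6],
  ],
)

```text
clock: 25.5
position: [0.3989, 0.2024, 0.05]
tool_rot: [-3.141, -0.025, 1.887]
force: [1.5, 0.1, 0.4]
grip_width: 0.0515
finger_force: 0.0
```

Request:
jog_arm(
  motion=[
    [0, 0, 0.8, 0, 0.6],
    [0, 0, 0.8, 0, 0.6],
    [0, 0, 0.5, 0, 0.6],
    [0, 0, 0.15, 0, 0.6],
    [0, 0, 0, 0, 0.6],
    [0, 0, 0, 0, 0.3],
    [0, 0, 0, 0, 0.1],
    [0, 0, 0, 0, 0.05],
    [0, 0, 0, 0, 0.05],
    [0, 0, 0, 0, 0.05],
  ],
)

```text
clock: 26.5
position: [0.3988, 0.2044, -0.0165]
tool_rot: [3.141, -0.026, 1.89]
force: [-2.8, -1.2, 15.4]
grip_width: 0.0122
finger_force: 78.6
```

Run:
```python
from h import *
print(bot.observe()['qpos'].round(3)); togo(.501,.285,.0,-1.313)
```

```text
[-0.632  0.663  0.059  2.2   -0.224  0.278 -0.051]
now units [ 1.48  4.08 -0.55]
turned units [ 1.73  3.98 -0.55]
turn units 0.77 t 26.5 p [ 0.3988  0.2044 -0.0165] yaw 1.8901 rp [ 3.141 -0.026] F [-2.82 -1.19 15.38] grip 0.0122 78.56651186943054
```

Request:
jog_arm(
  motion=[
    [0, 0, -0.5, 0, 0.05],
    [0, 0, -1, 0.77, 0.05],
    [1, 0, 0, 0, 0.05],
    [0.73, 0.5, 0, 0, 0.05],
    [0, 0.9, 0, 0, 0.05],
    [0, 0.9, 0, 0, 0.05],
    [0, 0.9, 0, 0, 0.05],
    [0, 0.78, 0, 0, 0.05],
    [0, 0, 0, 0, 0.05],
    [0, 0, 0, 0, 0.05],
  ],
)

```text
clock: 27.5
position: [0.5008, 0.2836, 0.0287]
tool_rot: [-3.139, -0.025, 1.828]
force: [-1.4, 0.5, -1.2]
grip_width: 0.0121
finger_force: 78.7
```

Run:
```python
from h import *
print(bot.observe()['qpos'].round(3)); togo(.501,.285,-.0075,-1.313)
f=grab('top');s=grab('side')
d=np.array([.255,-.967]);n=np.array([.967,.255]);M=np.array([.58,-.0145])
L=lambda p,g:(((p-M-([.003,.002] if g is s else [0,0]))@d).round(4),((p-M-([.003,.002] if g is s else [0,0]))@n).round(4))
# stick brown mask in a corridor near the expected stick
zb=bot.observe()['position'][2]+.0165
for nm,g in(('top',f),('side',s)):
  hs=cv2.cvtColor(g['pixels'],cv2.COLOR_RGB2HSV).astype(int); V=g['pixels'].astype(int)
  R=V[...,0]/(V[...,2]+1)
  tip=proj(g,[*(M-.12*d),zb+.024]);mid=proj(g,[*(M-.20*d),zb+.024]);print(nm,'exp tip px',tip.round(1),'mid',mid.round(1))
  for k in range(5):
    x=-.12-.02*k
    pr=[]
    for y in np.arange(-.03,.0301,.002):
      u=proj(g,[*(M+x*d+y*n+([.003,.002] if g is s else 0)),zb+.024]); c=V[int(round(u[1])),int(round(u[0]))]; pr.append('%d'%(100*(c[0]-c[2])/(c.sum())))
    print(round(x,3),' '.join(pr))
```

```text
[-0.711  0.698  0.153  1.868 -0.223  0.587 -0.15 ]
now units [0.05 0.02 1.21]
turned units [0.05 0.02 1.21]
turn units -0.0 t 27.5 p [0.5008 0.2836 0.0287] yaw 1.8282 rp [-3.139 -0.025] F [-1.36  0.47 -1.24] grip 0.0121 78.6893892288208
top exp tip px [208.4 186.5] mid [183.7 193.9]
-0.12 17 17 17 17 16 17 17 16 16 21 22 22 21 21 20 24 22 19 19 18 18 18 18 18 18 18 18 18 18 18 18
-0.14 17 17 17 17 17 17 17 17 17 19 21 21 22 22 22 22 22 21 21 18 17 17 17 17 18 18 18 18 18 18 18
-0.16 17 17 17 17 17 17 17 17 19 19 21 21 23 23 23 22 22 20 18 17 17 17 17 17 17 17 17 17 17 17 17
-0.18 17 17 17 16 16 17 17 17 19 19 22 24 23 23 23 22 20 20 17 17 17 17 17 17 17 17 17 17 17 17 17
-0.2 17 17 17 17 17 17 18 18 20 22 22 23 23 24 23 23 21 20 18 17 17 17 17 17 17 17 17 17 17 17 17
side exp tip px [243.2 158.6] mid [231.8 144.5]
-0.12 17 17 17 17 18 21 21 27 29 30 30 28 28 26 26 26 26 23 22 18 17 17 17 17 17 17 17 17 18 18 18
-0.14 18 18 18 18 18 23 23 32 32 31 31 30 30 29 29 29 23 23 20 20 17 17 17 17 18 16 17 17 17 17 17
-0.16 17 17 17 17 17 20 20 30 30 28 30 30 30 30 31 31 27 23 18 18 18 18 17 17 17 17 17 17 17 17 17
-0.18 18 17 17 17 18 20 24 24 29 29 28 28 28 28 30 29 26 26 21 21 17 17 17 17 18 17 17 17 18 18 17
-0.2 18 18 18 18 19 19 22 22 31 31 30 30 31 27 28 28 27 22 18 17 17 17 17 18 18 18 18 18 18 17 17
```

Request:
jog_arm(
  motion=[
    [0, 0.07, 0.6, 0, 0.05],
    [0, 0, 0.6, 0, 0.05],
    [0, 0, 0, 0, 0.05],
    [-0.15, 0, 0, 0, 0.05],
    [-0.15, 0, 0, 0, 0.05],
    [-0.15, 0, 0, 0, 0.05],
    [-0.15, 0, 0, 0, 0.05],
    [-0.15, 0, 0, 0, 0.05],
    [-0.15, 0, 0, 0, 0.05],
    [-0.15, 0, 0, 0, 0.05],
    [-0.15, 0, 0, 0, 0.05],
    [0, 0, 0, 0, 0.05],
  ],
)

```text
clock: 28.8
position: [0.5121, 0.2495, -0.0083]
tool_rot: [-3.14, -0.025, 1.828]
force: [1.2, 0.1, -0.8]
grip_width: 0.012
finger_force: 78.7
```

```bash
cat > lane.py <<'E'
from h import *
d=np.array([.255,-.967]);n=np.array([.967,.255]);M=np.array([.58,-.0145])
def st():
    o=bot.observe(); p=o['position']; q=p[:2]-M
    print('t',round(o['clock'],2),'tip lane x',round(q@d+.19,4),'y',round(q@n,4),'z',p[2].round(4),'Fx',round(o['force'][:2]@d,2),'Fy',round(o['force'][:2]@n,2),'Fz',o['force'][2].round(2),'yaw',(o['tool_rot'][2]-np.pi).round(4))
def packrow(g,ys=(-.008,.008),z=.038):
    b=np.array([.003,.002]) if g['t'] is not None and (-g['R'].T@g['t'])[1]<-.5 else 0
    for y in ys:
        r=[]
        for x in np.arange(-.11,.16,.005):
            u=proj(g,[*(M+b+x*d+y*n),z]); c=g['pixels'][int(round(u[1])),int(round(u[0]))].astype(int); r.append('%d'%(c.sum()/3))
        print(y,' '.join(r))
E
python3 - <<'E'
from lane import *
st(); packrow(grab('side'))
E
```

```text
t 28.8 tip lane x -0.0826 y 0.0017 z -0.0083 Fx 0.24 Fy 1.22 Fz -0.82 yaw -1.3137
-0.008 58 54 56 60 69 108 204 215 217 195 142 129 179 166 136 152 152 213 143 71 95 125 173 170 186 209 210 210 197 183 184 182 182 183 182 183 182 183 183 183 184 181 182 183 183 182 182 183 183 183 182 183 183 176
0.008 85 88 89 92 89 96 188 213 216 216 214 216 214 200 203 209 217 215 117 132 177 204 208 205 196 182 177 179 174 173 177 178 175 176 176 178 174 171 170 171 170 172 175 175 174 178 180 181 177 175 177 179 181 175
```

Request:
jog_arm(
  motion=[
    [-0.15, 0, 0, 0, 0.05],
    [-0.15, 0, 0, 0, 0.05],
    [-0.15, 0, 0, 0, 0.05],
    [-0.15, 0, 0, 0, 0.05],
    [-0.15, 0, 0, 0, 0.05],
    [-0.15, 0, 0, 0, 0.05],
    [-0.15, 0, 0, 0, 0.05],
    [-0.15, 0, 0, 0, 0.05],
  ],
)

```text
clock: 29.65
position: [0.5212, 0.2151, -0.0092]
tool_rot: [-3.14, -0.025, 1.829]
force: [0.1, 1.1, -1.2]
grip_width: 0.0121
finger_force: 78.7
```

Run:
```python
from lane import *
st(); packrow(grab('side'))
```

```text
t 29.65 tip lane x -0.0471 y 0.0017 z -0.0092 Fx -1.06 Fy 0.43 Fz -1.23 yaw -1.313
-0.008 57 56 57 56 56 58 57 56 51 56 90 89 92 204 219 218 218 190 140 124 131 188 198 169 178 181 171 180 183 183 183 183 185 183 184 183 184 184 183 183 183 182 183 184 182 183 184 183 184 183 184 183 183 178
0.008 88 88 88 94 87 91 93 94 95 99 102 108 173 208 216 217 213 168 174 176 194 214 198 192 188 176 177 177 174 174 178 181 175 176 175 178 175 172 172 171 171 171 176 176 175 180 181 182 178 178 180 180 181 177
```

The pack moves with the tip. The tool tilt makes it sink slightly, so I'll compensate in z.

Request:
jog_arm(
  motion=[
    [-0.15, 0, -0.03, 0, 0.05],
    [-0.15, 0, -0.03, 0, 0.05],
    [-0.15, 0, -0.004, 0, 0.05],
    [-0.15, 0, -0.004, 0, 0.05],
    [-0.15, 0, -0.004, 0, 0.05],
    [-0.15, 0, -0.004, 0, 0.05],
    [-0.15, 0, -0.004, 0, 0.05],
    [-0.15, 0, -0.004, 0, 0.05],
    [-0.15, 0, -0.004, 0, 0.05],
    [-0.15, 0, -0.004, 0, 0.05],
  ],
)

```text
clock: 30.7
position: [0.5327, 0.1716, -0.0076]
tool_rot: [-3.14, -0.025, 1.829]
force: [1.1, -0.3, -0.6]
grip_width: 0.0121
finger_force: 78.7
```

Run:
```python
from lane import *
st(); packrow(grab('side'),(0,.008))
```

```text
t 30.7 tip lane x -0.002 y 0.0017 z -0.0076 Fx 0.58 Fy 0.96 Fz -0.62 yaw -1.3129
0 58 61 64 62 60 59 58 60 58 58 58 59 60 56 58 56 81 97 101 99 116 169 204 193 192 185 175 169 169 170 169 176 189 194 174 178 182 183 180 185 184 183 183 183 182 183 184 185 185 184 185 182 183 178
0.008 84 88 91 94 90 86 91 95 96 99 97 102 107 101 101 99 105 109 106 111 163 205 216 196 193 190 187 180 179 180 182 185 192 191 178 180 178 171 171 172 171 173 177 176 175 179 182 182 179 178 179 181 183 177
```

Request:
jog_arm(
  motion=[
    [-0.15, 0, -0.004, 0, 0.05],
    [-0.15, 0, -0.004, 0, 0.05],
    [-0.15, 0, -0.004, 0, 0.05],
    [-0.15, 0, -0.004, 0, 0.05],
    [-0.15, 0, -0.004, 0, 0.05],
    [-0.15, 0, -0.004, 0, 0.05],
    [-0.15, 0, -0.004, 0, 0.05],
    [-0.15, 0, -0.004, 0, 0.05],
    [-0.15, 0, -0.004, 0, 0.05],
    [-0.15, 0, -0.004, 0, 0.05],
    [-0.15, 0, -0.004, 0, 0.05],
    [-0.15, 0, -0.004, 0, 0.05],
  ],
)

```text
clock: 31.95
position: [0.5465, 0.1194, -0.0075]
tool_rot: [-3.14, -0.025, 1.829]
force: [-0.2, 2.5, -1.2]
grip_width: 0.012
finger_force: 78.7
```

Request:
jog_arm(
  motion=[
    [0, 0, 0, 0, 0.05],
    [0, 0, 0, 0, 0.05],
  ],
)

```text
clock: 32.15
position: [0.5464, 0.1193, -0.0075]
tool_rot: [-3.14, -0.025, 1.828]
force: [0.4, -0.9, -1.1]
grip_width: 0.0122
finger_force: 78.7
```

Run:
```python
from lane import *
for i in range(3): st(); g=grab('side')
packrow(g,(0,.008))
```

```text
t 32.15 tip lane x 0.052 y 0.0016 z -0.0075 Fx 0.95 Fy 0.15 Fz -1.15 yaw -1.3134
t 32.2 tip lane x 0.0518 y 0.0017 z -0.0075 Fx 0.22 Fy -0.09 Fz -0.98 yaw -1.3131
t 32.25 tip lane x 0.0517 y 0.0017 z -0.0075 Fx -0.3 Fy -0.16 Fz -0.83 yaw -1.3129
0 61 62 62 64 59 59 60 63 58 59 59 59 59 57 57 57 59 58 57 56 79 139 169 168 169 169 169 169 169 169 168 168 170 188 192 192 192 174 169 169 169 170 170 184 188 170 178 183 184 183 184 184 184 177
0.008 103 89 90 95 89 86 90 94 96 99 98 103 110 102 100 98 105 97 101 98 103 173 181 180 178 173 172 173 172 175 178 179 180 189 193 194 193 188 190 188 180 183 188 190 188 179 184 183 179 179 180 181 183 176
```

Request:
jog_arm(
  motion=[
    [-0.07, 0, -0.002, 0, 0.05],
    [-0.07, 0, -0.002, 0, 0.05],
    [-0.07, 0, -0.002, 0, 0.05],
    [-0.07, 0, -0.002, 0, 0.05],
    [-0.07, 0, -0.002, 0, 0.05],
    [0, 0, 0, 0, 0.05],
  ],
)

```text
clock: 32.9
position: [0.5492, 0.1091, -0.0074]
tool_rot: [-3.14, -0.025, 1.828]
force: [-0.0, -0.7, -0.5]
grip_width: 0.012
finger_force: 78.7
```

Request:
jog_arm(
  motion=[
    [-0.07, 0, -0.002, 0, 0.05],
    [-0.07, 0, -0.002, 0, 0.05],
    [-0.07, 0, -0.002, 0, 0.05],
    [0, 0, 0, 0, 0.05],
  ],
)

```text
clock: 33.3
position: [0.5508, 0.103, -0.0074]
tool_rot: [-3.14, -0.025, 1.828]
force: [-0.9, 0.0, -1.0]
grip_width: 0.012
finger_force: 78.7
```

Request:
jog_arm(
  motion=[
    [-0.07, 0, -0.002, 0, 0.05],
    [-0.07, 0, -0.002, 0, 0.05],
    [0, 0, 0, 0, 0.05],
  ],
)

```text
clock: 33.6
position: [0.5519, 0.099, -0.0074]
tool_rot: [-3.14, -0.025, 1.828]
force: [-0.4, -0.3, -0.8]
grip_width: 0.0121
finger_force: 78.7
```

Request:
jog_arm(
  motion=[
    [-0.07, 0, -0.002, 0, 0.05],
    [-0.07, 0, -0.002, 0, 0.05],
    [0, 0, 0, 0, 0.05],
  ],
)

```text
clock: 33.9
position: [0.5529, 0.0949, -0.0074]
tool_rot: [-3.14, -0.025, 1.828]
force: [0.0, 0.5, -1.6]
grip_width: 0.0122
finger_force: 78.7
```

Request:
jog_arm(
  motion=[
    [-0.07, 0, -0.002, 0, 0.05],
    [-0.07, 0, -0.002, 0, 0.05],
    [0, 0, 0, 0, 0.05],
  ],
)

```text
clock: 34.2
position: [0.554, 0.0909, -0.0074]
tool_rot: [-3.14, -0.025, 1.828]
force: [0.3, 0.9, -1.3]
grip_width: 0.0119
finger_force: 78.7
```

Request:
jog_arm(
  motion=[
    [-0.07, 0, -0.002, 0, 0.05],
    [-0.07, 0, -0.002, 0, 0.05],
    [0, 0, 0, 0, 0.05],
  ],
)

```text
clock: 34.5
position: [0.5551, 0.0868, -0.0073]
tool_rot: [-3.14, -0.025, 1.828]
force: [-0.1, -0.3, -1.4]
grip_width: 0.0121
finger_force: 78.7
```

Request:
jog_arm(
  motion=[
    [-0.07, 0, -0.002, 0, 0.05],
    [-0.07, 0, -0.002, 0, 0.05],
    [0, 0, 0, 0, 0.05],
  ],
)

```text
clock: 34.8
position: [0.5561, 0.0827, -0.0073]
tool_rot: [-3.14, -0.025, 1.828]
force: [-0.0, 0.0, -0.4]
grip_width: 0.0118
finger_force: 78.7
```

Run:
```python
from lane import *
for i in range(3): st(); g=grab('side')
packrow(g,(0,.008))
```

```text
t 34.8 tip lane x 0.0899 y 0.0017 z -0.0073 Fx -0.03 Fy -0.03 Fz -0.43 yaw -1.3132
t 34.85 tip lane x 0.0899 y 0.0017 z -0.0073 Fx 0.46 Fy 0.65 Fz -1.14 yaw -1.3133
t 34.9 tip lane x 0.0898 y 0.0017 z -0.0074 Fx 0.46 Fy 0.27 Fz -0.76 yaw -1.3133
0 16 20 50 56 60 61 62 64 61 61 59 62 58 58 58 60 59 60 59 57 81 139 169 170 168 168 168 169 169 170 167 168 168 168 169 169 169 169 169 168 174 192 193 193 175 170 169 170 169 169 177 192 188 174
0.008 43 30 23 17 27 54 90 146 115 98 98 101 108 101 101 99 104 97 101 97 104 173 179 180 178 174 173 171 172 175 179 180 176 177 177 179 175 172 175 175 179 193 192 194 182 183 186 189 180 181 186 193 189 176
```

Request:
jog_arm(
  motion=[
    [-0.07, 0, -0.002, 0, 0.05],
    [-0.07, 0, -0.002, 0, 0.05],
    [0, 0, 0, 0, 0.05],
  ],
)

```text
clock: 35.25
position: [0.5572, 0.0788, -0.0073]
tool_rot: [-3.14, -0.025, 1.828]
force: [0.4, -0.2, -0.5]
grip_width: 0.012
finger_force: 78.7
```

Request:
jog_arm(
  motion=[
    [-0.07, 0, -0.002, 0, 0.05],
    [-0.07, 0, -0.002, 0, 0.05],
    [0, 0, 0, 0, 0.05],
  ],
)

```text
clock: 35.55
position: [0.5581, 0.0753, -0.0074]
tool_rot: [-3.14, -0.026, 1.829]
force: [-1.0, 4.2, -0.6]
grip_width: 0.0121
finger_force: 78.7
```

Request:
jog_arm(
  motion=[
    [-0.07, 0, -0.002, 0, 0.05],
    [-0.07, 0, -0.002, 0, 0.05],
    [0, 0, 0, 0, 0.05],
  ],
)

```text
clock: 35.85
position: [0.559, 0.0716, -0.0073]
tool_rot: [-3.139, -0.026, 1.829]
force: [-2.3, 8.2, -1.0]
grip_width: 0.012
finger_force: 78.7
```

The stop plate is felt. I'll go on in 1.5 mm steps.

Request:
jog_arm(
  motion=[
    [-0.05, 0, -0.001, 0, 0.05],
    [0, 0, 0, 0, 0.05],
    [0, 0, 0, 0, 0.05],
  ],
)

```text
clock: 36.15
position: [0.5593, 0.0706, -0.0074]
tool_rot: [-3.139, -0.026, 1.83]
force: [-2.2, 8.5, 0.5]
grip_width: 0.012
finger_force: 78.7
```

Request:
jog_arm(
  motion=[
    [-0.05, 0, -0.001, 0, 0.05],
    [0, 0, 0, 0, 0.05],
    [0, 0, 0, 0, 0.05],
  ],
)

```text
clock: 36.45
position: [0.5596, 0.0694, -0.0074]
tool_rot: [-3.139, -0.027, 1.83]
force: [-2.4, 10.1, -0.2]
grip_width: 0.0116
finger_force: 78.7
```

Request:
jog_arm(
  motion=[
    [-0.05, 0, -0.001, 0, 0.05],
    [0, 0, 0, 0, 0.05],
    [0, 0, 0, 0, 0.05],
  ],
)

```text
clock: 36.75
position: [0.5599, 0.0681, -0.0074]
tool_rot: [-3.139, -0.027, 1.83]
force: [-3.9, 10.1, -0.5]
grip_width: 0.012
finger_force: 78.7
```

Request:
jog_arm(
  motion=[
    [0.07, 0, 0.001, 0, 0.05],
    [0, 0, 0, 0, 0.05],
    [0, 0, 0, 0, 0.05],
  ],
)

```text
clock: 37.05
position: [0.5594, 0.0701, -0.0074]
tool_rot: [-3.139, -0.027, 1.83]
force: [-2.4, 10.3, -0.7]
grip_width: 0.0122
finger_force: 78.7
```

Request:
jog_arm(
  motion=[
    [0.05, 0, 0.001, 0, 0.05],
    [0, 0, 0, 0, 0.05],
    [0, 0, 0, 0, 0.05],
  ],
)

```text
clock: 37.35
position: [0.5591, 0.0713, -0.0074]
tool_rot: [-3.139, -0.027, 1.83]
force: [-2.9, 8.9, 0.1]
grip_width: 0.0121
finger_force: 78.7
```

Request:
jog_arm(
  motion=[
    [0.05, 0, 0.001, 0, 0.05],
    [0, 0, 0, 0, 0.05],
    [0, 0, 0, 0, 0.05],
  ],
)

```text
clock: 37.65
position: [0.5588, 0.0726, -0.0074]
tool_rot: [-3.139, -0.026, 1.83]
force: [-2.2, 8.7, 0.7]
grip_width: 0.012
finger_force: 78.7
```

Request:
jog_arm(
  motion=[
    [0.07, 0, 0.001, 0, 0.05],
    [0, 0, 0, 0, 0.05],
    [0, 0, 0, 0, 0.05],
  ],
)

```text
clock: 37.95
position: [0.5585, 0.0738, -0.0073]
tool_rot: [-3.14, -0.026, 1.829]
force: [-1.2, 4.0, -1.0]
grip_width: 0.0122
finger_force: 78.7
```

Request:
jog_arm(
  motion=[
    [0.07, 0, 0.001, 0, 0.05],
    [0, 0, 0, 0, 0.05],
    [0, 0, 0, 0, 0.05],
  ],
)

```text
clock: 38.25
position: [0.5581, 0.0752, -0.0072]
tool_rot: [-3.14, -0.025, 1.828]
force: [0.6, -0.2, -0.1]
grip_width: 0.0121
finger_force: 78.7
```

Request:
jog_arm(
  motion=[
    [0.07, 0, 0.001, 0, 0.05],
    [0, 0, 0, 0, 0.05],
    [0, 0, 0, 0, 0.05],
  ],
)

```text
clock: 38.55
position: [0.5575, 0.0777, -0.0072]
tool_rot: [-3.14, -0.025, 1.829]
force: [-0.1, -0.2, -1.8]
grip_width: 0.0123
finger_force: 78.7
```

Request:
jog_arm(
  motion=[
    [0.07, 0, 0.001, 0, 0.05],
    [0, 0, 0, 0, 0.05],
    [0, 0, 0, 0, 0.05],
  ],
)

```text
clock: 38.85
position: [0.5569, 0.0797, -0.0072]
tool_rot: [-3.14, -0.025, 1.829]
force: [0.7, -0.0, -1.0]
grip_width: 0.0122
finger_force: 78.7
```

Run:
```python
from lane import *
for i in range(3): st(); g=grab('side')
packrow(g,(0,.008))
```

```text
t 38.85 tip lane x 0.093 y 0.0017 z -0.0072 Fx 0.21 Fy 0.63 Fz -1.0 yaw -1.3128
t 38.9 tip lane x 0.093 y 0.0017 z -0.0072 Fx 0.19 Fy 0.19 Fz -0.67 yaw -1.3129
t 38.95 tip lane x 0.0931 y 0.0017 z -0.0072 Fx -0.18 Fy 0.09 Fz -0.71 yaw -1.3129
0 18 20 33 55 62 61 64 63 62 59 61 59 58 59 60 59 61 57 59 57 81 140 171 169 170 168 168 168 168 169 170 168 168 168 169 170 168 168 169 168 169 163 182 193 194 191 180 170 169 169 169 169 177 190
0.008 40 31 21 17 23 38 58 124 108 100 98 102 108 101 101 100 105 96 99 98 104 173 181 181 178 174 173 173 174 175 179 181 176 176 177 180 175 171 172 173 171 171 181 193 193 193 187 189 179 180 183 185 187 189
```

Request:
jog_arm(
  motion=[
    [-0.07, 0, -0.001, 0, 0.05],
    [0, 0, 0, 0, 0.05],
    [0, 0, 0, 0, 0.05],
  ],
)

```text
clock: 39.3
position: [0.5575, 0.0775, -0.0072]
tool_rot: [-3.14, -0.025, 1.828]
force: [0.6, 0.2, -1.2]
grip_width: 0.0123
finger_force: 78.7
```

Request:
jog_arm(
  motion=[
    [-0.04, 0, 0, 0, 0.05],
    [0, 0, 0, 0, 0.05],
    [0, 0, 0, 0, 0.05],
  ],
)

```text
clock: 39.6
position: [0.5578, 0.0765, -0.0073]
tool_rot: [-3.14, -0.025, 1.829]
force: [-1.4, -0.3, -0.8]
grip_width: 0.0119
finger_force: 78.7
```

Request:
jog_arm(
  motion=[
    [-0.04, 0, 0, 0, 0.05],
    [0, 0, 0, 0, 0.05],
    [0, 0, 0, 0, 0.05],
  ],
)

```text
clock: 39.9
position: [0.5581, 0.0753, -0.0073]
tool_rot: [-3.14, -0.025, 1.829]
force: [-0.1, -0.9, -0.6]
grip_width: 0.0118
finger_force: 78.7
```

Request:
jog_arm(
  motion=[
    [-0.04, 0, 0, 0, 0.05],
    [0, 0, 0, 0, 0.05],
    [0, 0, 0, 0, 0.05],
  ],
)

```text
clock: 40.2
position: [0.5583, 0.0741, -0.0073]
tool_rot: [-3.14, -0.025, 1.829]
force: [0.6, 0.1, -0.7]
grip_width: 0.012
finger_force: 78.7
```

Request:
jog_arm(
  motion=[
    [-0.04, 0, 0, 0, 0.05],
    [0, 0, 0, 0, 0.05],
    [0, 0, 0, 0, 0.05],
  ],
)

```text
clock: 40.5
position: [0.5585, 0.0738, -0.0074]
tool_rot: [-3.14, -0.026, 1.829]
force: [-1.1, 4.7, -0.0]
grip_width: 0.0121
finger_force: 78.7
```

Request:
jog_arm(
  motion=[
    [-0.04, 0, 0, 0, 0.05],
    [0, 0, 0, 0, 0.05],
    [0, 0, 0, 0, 0.05],
  ],
)

```text
clock: 40.8
position: [0.5586, 0.073, -0.0075]
tool_rot: [-3.139, -0.026, 1.83]
force: [-1.5, 7.0, -0.2]
grip_width: 0.0122
finger_force: 78.7
```

Contact now begins 4 mm deeper than the first touch and stiffens at once, so the pack is caught. I'll draw the stick out.

Request:
jog_arm(
  motion=[
    [0.2, 0, 0.004, 0, 0.05],
    [0.4, 0, 0.01, 0, 0.05],
    [0.5, 0, 0.013, 0, 0.05],
    [0.6, 0, 0.016, 0, 0.05],
    [0.7, 0, 0.018, 0, 0.05],
    [0.7, 0, 0.018, 0, 0.05],
    [0.7, 0, 0.018, 0, 0.05],
    [0.7, 0, 0.018, 0, 0.05],
    [0.7, 0, 0.018, 0, 0.05],
    [0.7, 0, 0.018, 0, 0.05],
    [0.7, 0, 0, 0, 0.05],
    [0.7, 0, 0, 0, 0.05],
  ],
)

```text
clock: 42.0
position: [0.502, 0.2857, -0.0064]
tool_rot: [-3.14, -0.025, 1.83]
force: [-0.0, 0.3, -0.5]
grip_width: 0.0121
finger_force: 78.7
```

Request:
jog_arm(
  motion=[
    [0.5, 0, 0, 0, 0.05],
    [0, 0, -0.8, 0, 0.05],
    [0, -0.8, 0, 0, 0.05],
    [0, -0.8, 0, 0, 0.05],
    [0, -0.8, 0, 0, 0.05],
    [0, -0.8, 0, 0, 0.05],
    [0, 0, 0, 0, 0.05],
    [0, 0, 0, 0, 0.05],
  ],
)

```text
clock: 42.8
position: [0.4066, 0.2737, 0.0184]
tool_rot: [-3.14, -0.025, 1.829]
force: [0.3, 0.6, -0.4]
grip_width: 0.0118
finger_force: 78.7
```

Run:
```python
from lane import *
st(); togo(.42,.265,-.0155,-1.313); print(bot.observe()['qpos'].round(2)); packrow(grab('side'),(0,.008))
```

```text
t 42.8 tip lane x -0.1329 y -0.0942 z 0.0184 Fx -0.48 Fy 0.41 Fz -0.45 yaw -1.3122
now units [-0.39  0.36  1.13]
turned units [-0.39  0.36  1.13]
turn units 0.01 t 42.8 p [0.4066 0.2737 0.0184] yaw 1.8294 rp [-3.14  -0.025] F [ 0.27  0.57 -0.45] grip 0.0118 78.71990203857422
[-0.8   0.63  0.13  2.09 -0.25  0.43 -0.2 ]
0 144 144 149 153 150 156 158 164 178 175 176 178 180 179 179 178 180 180 177 176 179 195 206 205 206 206 207 205 192 179 179 180 181 180 179 179 179 179 180 180 180 180 186 188 188 186 175 165 165 166 165 165 173 185
0.008 154 157 158 157 157 158 157 157 169 175 175 179 180 179 179 178 181 179 176 175 178 201 205 203 193 179 173 176 171 171 175 176 175 174 173 175 173 169 169 169 168 168 177 188 187 187 181 183 175 176 179 181 183 185
```

Request:
jog_arm(
  motion=[
    [-0.5, 0, 0, 0, 0.05],
    [-0.5, 0, 0, 0, 0.05],
    [0, 0, 0.5, 0, 0.05],
    [0, 0, 0.35, 0, 0.05],
    [0, 0, 0.15, 0, 0.05],
    [0, 0, 0, 0, 0.05],
  ],
)

```text
clock: 43.45
position: [0.4138, 0.2449, -0.0132]
tool_rot: [-3.139, -0.025, 1.829]
force: [-0.9, 0.3, -0.7]
grip_width: 0.0117
finger_force: 78.7
```

Request:
jog_arm(
  motion=[
    [0, 0, 0.06, 0, 0.05],
    [0, 0, 0, 0, 0.05],
  ],
)

```text
clock: 43.65
position: [0.4141, 0.2451, -0.0143]
tool_rot: [-3.14, -0.025, 1.829]
force: [-0.2, 0.9, -0.5]
grip_width: 0.0118
finger_force: 78.7
```

Request:
jog_arm(
  motion=[
    [0, 0, 0.05, 0, 0.05],
    [0, 0, 0, 0, 0.05],
  ],
)

```text
clock: 43.85
position: [0.4141, 0.245, -0.0158]
tool_rot: [-3.14, -0.025, 1.829]
force: [-0.3, -0.2, -0.3]
grip_width: 0.0121
finger_force: 78.7
```

Request:
jog_arm(
  motion=[
    [0, 0, 0.03, 0, 0.05],
    [0, 0, 0, 0, 0.05],
  ],
)

```text
clock: 44.05
position: [0.4141, 0.245, -0.0165]
tool_rot: [-3.14, -0.025, 1.829]
force: [-1.6, -1.0, 6.6]
grip_width: 0.0119
finger_force: 79.6
```

Touching the bench. I'll release and lift away.

Request:
jog_arm(
  motion=[
    [0, 0, 0, 0, 0.2],
    [0, 0, 0, 0, 0.5],
    [0, 0, 0, 0, 0.6],
    [0, 0, 0, 0, 0.6],
    [0, 0, -0.3, 0, 0.6],
    [0, 0, -0.8, 0, 0.6],
    [0, 0, -1, 0, 0.6],
    [0, 0, -1, 0, 0.6],
    [0, -1, -1, 0, 0.6],
    [0, -1, -0.5, 0, 0.6],
    [0, -1, 0, 0, 0.6],
    [0, 0, 0, 0, 0.6],
  ],
)

```text
clock: 45.25
position: [0.3252, 0.2177, 0.1223]
tool_rot: [-3.139, -0.026, 1.83]
force: [-0.5, -0.2, 0.5]
grip_width: 0.0513
finger_force: 0.0
```

Run:
```python
from lane import *
st(); s=grab('side'); V=s['pixels'].astype(int); b=np.array([.003,.002]); G=np.array([.4141,.245])
for k in(-.12,-.05,0,.05,.1,.15,.18,.2):
  print(k,' '.join('%d'%(100*(c[0]-c[2])/c.sum()) for y in np.arange(-.03,.031,.003) for u in [proj(s,[*(G+b+k*d+y*n),.024 if k>-.06 else .033])] for c in [V[int(round(u[1])),int(round(u[0]))]]))
packrow(s,(0,.008))
```

```text
t 45.25 tip lane x -0.0995 y -0.1871 z 0.1223 Fx 0.05 Fy -0.51 Fz 0.49 yaw -1.3118
-0.12 18 18 17 16 17 15 19 24 29 27 27 22 18 17 17 17 17 17 17 17 17
-0.05 17 18 18 18 18 19 25 29 29 29 29 27 19 19 17 17 17 17 18 17 17
0 17 18 18 17 18 20 27 30 30 29 29 27 19 19 17 17 17 17 17 17 17
0.05 17 17 18 17 18 18 22 32 30 30 29 25 19 17 17 17 17 17 17 18 17
0.1 17 17 17 18 18 20 21 29 29 28 30 30 22 17 17 17 17 17 18 17 17
0.15 18 16 18 18 18 20 30 31 28 28 30 28 23 17 17 17 17 18 18 17 17
0.18 18 17 17 17 17 23 29 30 29 30 30 29 23 18 17 18 17 18 17 17 17
0.2 17 17 17 17 18 24 24 -7 9 11 16 17 17 17 17 17 18 17 17 17 17
0 144 146 149 153 149 156 157 165 176 175 177 177 180 179 178 178 179 181 177 175 180 196 205 205 205 205 207 205 193 178 179 178 180 179 179 179 180 179 180 179 179 179 187 187 187 187 173 166 165 166 166 165 173 185
0.008 154 158 159 157 157 156 155 155 168 175 174 178 179 179 178 177 181 180 177 175 177 200 205 201 193 179 171 178 170 169 173 176 173 174 173 175 171 169 168 167 168 169 176 186 187 187 182 184 176 175 177 181 184 183
```

The stick lies flat and straight on the bench, well clear of the lane. The pack is unmoved in the catch. I'll hand in.

```bash
python3 -c "
from workcell import bot
print(bot.job_done())"
```

```text
the job is handed in; nothing more can be done
None
```

I've handed the job in at about 45 s: by feel and the camera the pack is held between catch and stop plate, and the stick is drawn out and lying flat on the bench clear of the lane; the hand-in gave no verdict.

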